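# Fit the flange that matches the studs and lock it with the keeper

## Robot

A 6-joint arm with a two-finger parallel gripper is mounted at the origin on the work surface. World frame = base frame: x ahead of the robot, y to its left, z up, the work surface at z = 0. Lengths are in m, angles in degrees, forces in N, time in s.
With the tool pointing down it reaches from about 0.4 to 0.825 m from the base axis. Payload 7 kg.
Tool frame: the origin (TCP) lies midway between the tips of the shut fingers; the grasp point (between the pads) lies ctrl.tcp_to_grasp behind it (ctrl.tcp_to_grasp is the distance from the TCP to the grasp point, in m); y points along the fingers, z is the direction in which the jaws open and shut, and the axes are right-handed (so a half turn about y gives the same grasp; the last joint's range is limited). The gripper opens to 88 mm and grips with 3 to 60 N. Pads are 19 mm wide; open, the fingers measure 130 mm over their backs; the gripper's body (78 mm by 193 mm) begins 47 mm behind the grasp point.
Start: joints at [-55.571, 20.546, 0.682, 0, -70.136, -16.507], TCP at [0.208, -0.642, 0.194] pointing down, gripper open.
Joint ranges: [-176.03, 176.03], [-82.01, 121.73], [-58.28, 71.71], [-173.87, 95.51], [-174.79, -0.11], [-173.66, 173.66]. Speed limits (degrees/s): [136.94, 136.94, 172.46, 180, 180, 180].

## Interface

Orientations are given as [roll, pitch, yaw] about the fixed x, y, z axes, in that order (R = Rz(yaw) Ry(pitch) Rx(roll)).
In Python, from plant import ctrl, snapshot, silhouettes gives the robot as it stands.
- The arm moves only by the shell command python3 -m pendant 'ROWS'. ROWS is JSON, a list that holds one entry, the list of rows, each a list of 7 numbers: the shift along the tool's x, y, z in cm, then the turn, a rotation vector about the tool's x, y, z in degrees, then the opening, from 0 (shut) to 1 (fully open). In form: [[[x, y, z, rx, ry, rz, hand], ...]]. A call has 1 to 12 rows; each row shifts and turns the commanded pose from where the row before left it, along the tool's axes as they then stand; what a row does not reach is not made up. A row lasts 1/12 s, in which the tool goes at most 41.7 mm and 7.16 degrees, less where a joint would pass 70% of its speed; a pose out of reach is approached as far as the arm can. A call with a gripper value outside its range is refused whole. The fingers move at their own pace and stop on an object; the grip force is fixed at half the most. Time passes only in rows, so rows that do not move let the fingers close. It gives the time, the measured TCP pose, the force and the opening at its end, in the units of the state.
- ctrl.get_obs(): the state, without advancing time (a new reading comes with each control period).
- snapshot(name): name is "scene" or "top" or "wrist"; returns a dict with "image" (384x512x3 uint8, red, green, blue), "camera_matrix" (3x3 intrinsics, pixels), "dist_coeffs" ([k1, k2, p1, p2, k3] as OpenCV has them; the pictures are not rectified), "eye" and "orientation" of the camera in the world; the wrist camera has in their place "mount" (4x4, takes a point from camera to tool coordinates, whose origin is the TCP and whose axes are the tool frame's). Camera axes: x right, y down, z forward; pixel columns grow to the right and rows downward; lengths in m; the calibration is good to about 2 mm. A picture is of the moment at which its call begins: read the wrist's pose just before it. There is no depth.
- ctrl.close_job(): hands the job in, once; it reports no verdict.
Trained networks look in a picture, given as the dict that the camera call returned (one of the last four; its "shot" number tells which), for a name from the list of things; names that differ only in an ending like _2 or _b are one class to them, and where a whole thing is asked for, a point or a joint stands for the part that bears it (a point fixed in the world has none). Each returns a list of dicts, best first, with "confidence" (0 to 1); they miss things now and then, are a little off and sometimes report something else, mostly with a low value. They report only what shows in the picture. A call takes as long as a camera call.
- silhouettes(picture, thing): "mask" (384x512 bool, what is visible of it) and "bbox" ([left, top, width, height] in pixels, round what is visible of it).
The state is a dict: "clock": time; "joint_pos": joint angles; "qvel": joint speeds; "tau": joint torques, N m; "tool_pos": TCP position; "orientation": TCP orientation; "force": force on the tool from outside, world axes, zero at the start; "moment": the same for the moment, N m; "opening": finger opening in m.
Only numpy, scipy, OpenCV 4.12 (cv2) and the standard library are available. Lean on these libraries where they do the work, as an engineer would, in place of code of your own. Each camera call takes 0.05 s, during which the arm holds its last target.

## Task

Swing the keeper bar on the drive housing clear of the stud plate, then pick the one flange whose bolt holes line up with the studs and fit it, boss outwards, fully home flat against the plate. Then swing the keeper back to its stop so that it lies over the flange's rim. Leave the other flanges and everything else on the bench where they are.

Things in the scene. Friction and masses are not known exactly. Their poses are not given: they have to be found in the camera images.
- stud_plate_face (a point): Centre of the face of the dark steel stud plate (108 mm disc, fixed) on the sloping face of the grey drive housing; z straight out of the face, 30 degrees from vertical, leaning towards the robot; x towards the stud at 0 degrees. Three 8 mm studs stand 18 mm out (tips tapered 4.5 mm) on a circle of 32 mm radius at 0, 60, 180 degrees, anticlockwise from outside. A fitted flange's underside lies on this face.
- flange_1_center (a point): Cast aluminium flange, 0.3 kg: disc 100 mm across, 8 mm thick, lying on the bench; on its middle a plain round boss, 34 mm diameter, 45 mm tall (53 mm overall), to grip. Three 11 mm through holes, anticlockwise seen from the boss side on a circle of 32 mm radius at 0, 120 and 180 degrees. Point: on its axis, 26.5 mm above the underside; z along the boss, away from the disc; x towards the hole at 0 degrees.
- flange_2_center (a point): Cast aluminium flange, 0.3 kg: disc 100 mm across, 8 mm thick, lying on the bench; on its middle a plain round boss, 34 mm diameter, 45 mm tall (53 mm overall), to grip. Three 11 mm through holes, anticlockwise seen from the boss side on a circle of 25 mm radius at 0, 60 and 180 degrees. Point: on its axis, 26.5 mm above the underside; z along the boss, away from the disc; x towards the hole at 0 degrees.
- flange_3_center (a point): Cast aluminium flange, 0.3 kg: disc 100 mm across, 8 mm thick, lying on the bench; on its middle a plain round boss, 34 mm diameter, 45 mm tall (53 mm overall), to grip. Three 11 mm through holes, anticlockwise seen from the boss side on a circle of 32 mm radius at 0, 60 and 180 degrees. Point: on its axis, 26.5 mm above the underside; z along the boss, away from the disc; x towards the hole at 0 degrees.
- flange_4_center (a point): Cast aluminium flange, 0.3 kg: disc 100 mm across, 8 mm thick, lying on the bench; on its middle a plain round boss, 34 mm diameter, 45 mm tall (53 mm overall), to grip. Three 11 mm through holes, anticlockwise seen from the boss side on a circle of 32 mm radius at 0, 120 and 240 degrees. Point: on its axis, 26.5 mm above the underside; z along the boss, away from the disc; x towards the hole at 0 degrees.
- keeper (a joint): Angle of the keeper: dark steel bar, 16 mm wide, 6 thick, underside 10.5 mm above the plate's face, turning parallel to the face; 1.5 N at the grip moves it, stays where left. 0: at its stop, short end pointing at the plate's centre (ends 41 mm from it), over the rim of a fitted flange. Grows anticlockwise seen from outside, to 1.7 rad; from 1.0 a flange passes freely.
- keeper_pivot (a point): Point on the keeper's pivot axis, level with the stud plate's face, 80 mm beside its centre. The axis is parallel to the z axis of the stud plate.
- keeper_grip (a point): Black round grip on the keeper's long end, 14 mm diameter, parallel to the stud plate's z. Point on its axis, 40 mm above the level of the plate's face, 45 mm from the pivot axis; it stands from 16.5 to 56.5 mm above that level. With the keeper at 0 it is on the line from the plate's centre through the pivot, 125 mm from the centre.
- spray_can_mid (a point): Bystander: grey spray can, 48 mm diameter, 160 mm tall, standing among the flanges. Point half-way up.
- socket_a_mid (a point): Bystander: steel socket, 22 mm diameter, 32 mm tall. Point half-way up.
- socket_b_mid (a point): Bystander: steel socket, 26 mm diameter, 36 mm tall. Point half-way up.
- bolt_jar_mid (a point): Bystander: jar, 64 mm diameter, 85 mm tall. Point half-way up.
- carton_mid (a point): Bystander: cardboard carton, 90 x 70 x 60 mm. Point half-way up.
- bearing_mid (a point): Bystander: steel bearing ring lying flat, 52 mm diameter, 15 mm tall. Point half-way up.
- wrench_grip (a point): Bystander: steel wrench lying flat near the robot. The point is on its handle.

How it is judged (in metres and radians):
On the way, in this order (a step that is already met when the one before it is completed fails the run):
1. the keeper is swung clear of the stud plate (at least 0.95 rad) (value of joint keeper above 0.95 rad), for 0.2 s.
2. the matching flange is on the studs, flat against the plate (its centre within 3.5 mm of the plate's axis each way, less than 3 mm from fully home) (x of flange_3_center in the frame of stud_plate_face between -0.0035 and 0.0035 m and y of flange_3_center in the frame of stud_plate_face between -0.0035 and 0.0035 m and z of flange_3_center in the frame of stud_plate_face between 0.023 and 0.0293 m and angle between the z axis of flange_3_center and the z axis of stud_plate_face, either way round below 0.07 rad and angle between the x axis of flange_3_center and the x axis of stud_plate_face, either way round below 0.14 rad), for 0.2 s.
3. the keeper is swung back over the flange's rim (below 0.2 rad) (value of joint keeper below 0.2 rad), for 0.2 s.
At the end, for the whole second after the job is handed in: The matching flange sits on all three studs, boss outwards, flat against the plate (centre within 3.5 mm sideways each way, less than 3 mm from fully home, tilt under 0.07 rad, turned less than 0.14 rad from the studs), and the keeper is back over its rim (below 0.2 rad) and still (all of step 2 and value of joint keeper below 0.2 rad and velocity of joint keeper between -0.05 and 0.05 rad/s); the robot touches nothing.
It fails at once if another flange is moved by more than 40 mm (distance of any of flange_1_center, flange_2_center, flange_4_center from where it was at the start of the episode above 0.04 m).
It fails at once if a bystander is moved by more than 40 mm or knocked over (distance of any of spray_can_mid, socket_a_mid, socket_b_mid, bolt_jar_mid, carton_mid, bearing_mid, wrench_grip from where it was at the start of the episode above 0.04 m or angle between any of spray_can_mid, bolt_jar_mid's own z axis and vertical above 0.6 rad).
It also fails if it takes over 72 s, if anything falls off the work surface, if the arm or the gripper's body presses on something with over 40 N, if the wrist force passes 120 N, or if a joint passes its speed limit or range.

## Working session

There is one attempt and no reset: what is moved stays moved. The work goes in short steps, Python scripts to look and compute and a shell command to move; the robot and the scene stay as the last step left them, time stands still between calls to the robot, and variables do not carry over. Pictures are saved under pics/ and viewed, and the job is handed in when it is done.

```bash
ls; mkdir -p pics; cat > h.py <<'E'
import numpy as np, cv2
from scipy.spatial.transform import Rotation as R
from plant import ctrl, snapshot, silhouettes
def save(p,n,s=1.5):
    im=cv2.cvtColor(p["image"],cv2.COLOR_RGB2BGR); cv2.imwrite("pics/"+n,cv2.resize(im,None,fx=s,fy=s,interpolation=cv2.INTER_CUBIC))
E
python3 - <<'E'
from h import *
o=ctrl.get_obs(); print(o, ctrl.tcp_to_grasp)
for n in ("scene","top","wrist"):
    p=snapshot(n); save(p,n+"0.png"); print(n,{k:v for k,v in p.items() if k!="image"})
E
```

```text
pics
{'clock': 0.0, 'joint_pos': array([-5.55734391e+01,  2.05911033e+01,  6.32554928e-01, -1.98026507e-02,
       -7.01363189e+01, -1.65074095e+01]), 'qvel': array([-0.00866201,  0.05681137, -0.02415982, -0.00179289, -0.02006838,
        0.00160975]), 'tau': array([-1.29392192e-03, -5.82725573e+01,  2.93055707e+01,  6.99680507e+00,
        7.12796827e-03, -9.40807922e-05]), 'tool_pos': array([ 0.207478  , -0.64173609,  0.19331823]), 'orientation': array([-8.99037530e+01,  9.10971379e-03,  1.79124150e+01]), 'force': array([0.18210698, 0.04421764, 0.49866386]), 'moment': array([ 0.03111707,  0.0097893 , -0.01829986]), 'opening': 0.08748804817729808} 0.0188
scene {'camera_matrix': array([[384.58725466,   0.        , 260.18772441],
       [  0.        , 384.58725466, 190.9606685 ],
       [  0.        ,   0.        ,   1.        ]]), 'dist_coeffs': array([-0.01888258,  0.        ,  0.        ,  0.        ,  0.        ]), 'eye': array([ 1.07729016, -0.2353149 ,  0.77968232]), 'orientation': array([-1.33397767e+02, -8.60701651e-02,  5.92664861e+01]), 'shot': 1}
top {'camera_matrix': array
[... 295 characters left out ...]
ion': array([-167.45705487,    0.23051813,  -86.79161563]), 'shot': 2}
wrist {'camera_matrix': array([[275.58212205,   0.        , 258.49613764],
       [  0.        , 275.58212205, 186.02716494],
       [  0.        ,   0.        ,   1.        ]]), 'dist_coeffs': array([-0.02527086,  0.        ,  0.        ,  0.        ,  0.        ]), 'mount': array([[ 1.93681990e-05,  9.51478071e-01,  3.07716558e-01,
        -8.44335236e-02],
       [-3.95820353e-04, -3.07716527e-01,  9.51477999e-01,
        -1.91290617e-01],
       [ 9.99999921e-01, -1.40228892e-04,  3.70654471e-04,
         1.00423761e-03],
       [ 0.00000000e+00,  0.00000000e+00,  0.00000000e+00,
         1.00000000e+00]]), 'shot': 3}
```

View pics/scene0.png

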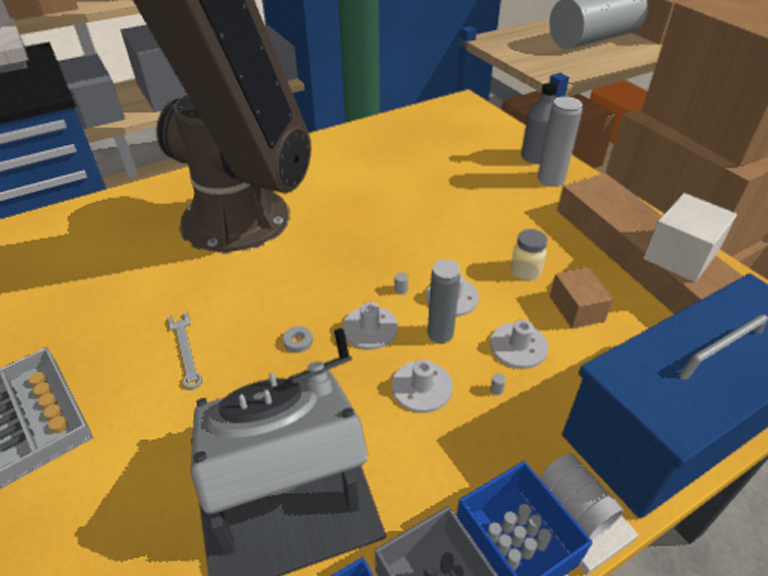

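View pics/top0.png

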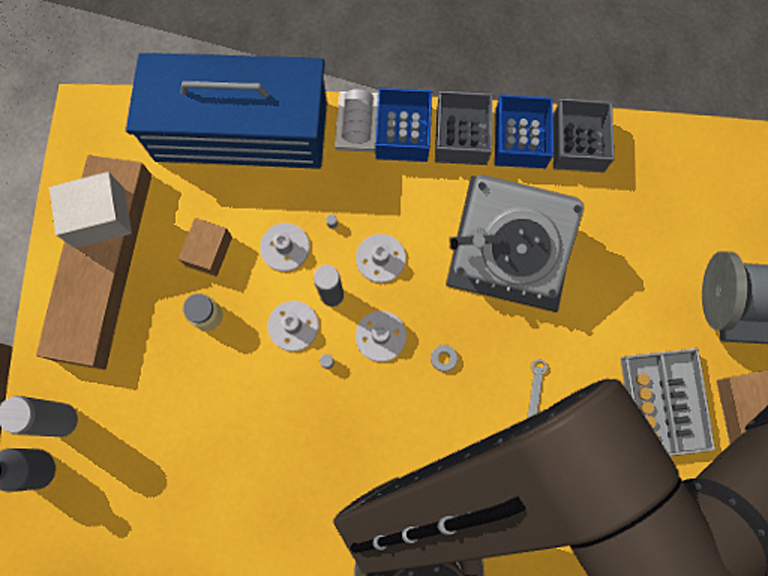

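View pics/wrist0.png

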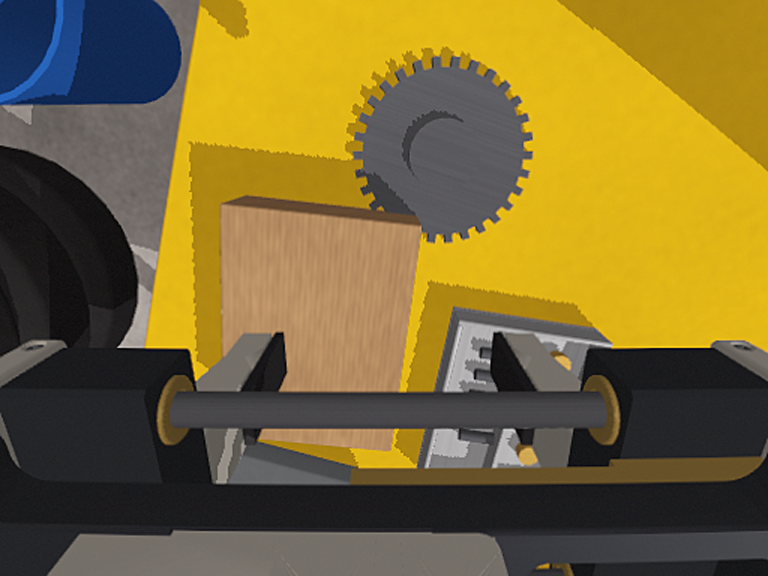

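The scene shows four flanges around the spray can, with the housing to the left in front. In the top view the housing is at about (520,245) of 768x576 and the keeper grip at (455,243).

```bash
cat >> h.py <<'E'
def campose(p,obs=None):
    if "mount" in p:
        T=np.eye(4);T[:3,:3]=R.from_euler("xyz",obs["orientation"],degrees=True).as_matrix();T[:3,3]=obs["tool_pos"]
        T=T@p["mount"]; return T[:3,:3],T[:3,3]
    return R.from_euler("xyz",p["orientation"],degrees=True).as_matrix(),np.array(p["eye"])
def ray(p,uv,obs=None):
    A,e=campose(p,obs)
    n=cv2.undistortPoints(np.array(uv,float).reshape(-1,1,2),p["camera_matrix"],p["dist_coeffs"]).reshape(-1,2)
    d=np.c_[n,np.ones(len(n))]@A.T
    return e,d/np.linalg.norm(d,axis=1)[:,None]
def onplane(p,uv,z,obs=None):
    e,d=ray(p,uv,obs); return e+d*((z-e[2])/d[:,2])[:,None]
def proj(p,X,obs=None):
    A,e=campose(p,obs); rv=cv2.Rodrigues(A.T)[0]
    return cv2.projectPoints(np.array(X,float).reshape(-1,1,3),rv,-A.T@e,p["camera_matrix"],p["dist_coeffs"])[0].reshape(-1,2)
def tri(rays):
    M=np.zeros((3,3));b=np.zeros(3)
    for e,d in rays:
        P=np.eye(3)-np.outer(d,d);M+=P;b+=P@e
    return np.linalg.solve(M,b)
def crop(p,n,c,w,s):
    im=cv2.cvtColor(p["image"],cv2.COLOR_RGB2BGR);x,y=int(c[0]),int(c[1])
    cv2.imwrite("pics/"+n,cv2.resize(im[max(0,y-w[1]):y+w[1],max(0,x-w[0]):x+w[0]],None,fx=s,fy=s,interpolation=cv2.INTER_CUBIC))
E
python3 - <<'E'
from h import *
for n in ("scene","top"):
    p=snapshot(n)
    for t in ("flange_3_center","keeper","keeper_grip","spray_can_mid","socket_a_mid","bolt_jar_mid","carton_mid","bearing_mid","wrench_grip"):
        for r in silhouettes(p,t):
            x,y,w,h=r["bbox"]; ys,xs=np.nonzero(r["mask"]); print(n,t,round(r["confidence"],2),(x,y,w,h),np.round(onplane(p,[[xs.mean(),ys.mean()]],0.008)[0],3))
    if n=="top":
        crop(p,"topc1.png",(345,163),(60,50),6); crop(p,"topc2.png",(225,190),(65,50),6)
    else: crop(p,"scenec1.png",(190,280),(65,60),6)
E
```

```text
scene flange_3_center 0.83 (263.1, 241.1, 39.9, 34.7) [0.607 0.106 0.008]
scene keeper 0.77 (192.8, 219.5, 37.8, 34.0) [ 0.481 -0.009  0.008]
scene keeper 0.74 (111.2, 206.7, 23.1, 53.9) [ 0.334 -0.208  0.008]
scene keeper_grip 0.88 (195.3, 218.6, 37.9, 35.8) [ 0.481 -0.01   0.008]
scene spray_can_mid 0.54 (337.2, 153.4, 23.7, 29.7) [0.439 0.48  0.008]
scene socket_a_mid 0.59 (195.1, 219.2, 35.2, 36.8) [ 0.48  -0.009  0.008]
scene socket_a_mid 0.45 (325.2, 248.2, 13.6, 16.6) [0.668 0.216 0.008]
scene bolt_jar_mid 0.64 (337.5, 152.3, 29.3, 35.7) [0.437 0.481 0.008]
scene carton_mid 0.58 (289.5, 173.2, 19.9, 52.7) [0.459 0.251 0.008]
scene bearing_mid 0.65 (191.7, 219.3, 17.9, 15.2) [ 0.408 -0.027  0.008]
scene wrench_grip 0.7 (109.3, 209.8, 25.3, 49.2) [ 0.334 -0.209  0.008]
scene wrench_grip 0.61 (189.5, 215.5, 18.7, 20.5) [ 0.407 -0.027  0.008]
top flange_3_center 0.69 (236.3, 156.4, 34.9, 34.2) [0.602 0.109 0.008]
top keeper 0.71 (296.8, 154.6, 38.6, 13.6) [ 0.65  -0.08   0.008]
top keeper_grip 0.58 (300.2, 155.3, 33.5, 8.5) [ 0.65  -0.084  0.008]
top spray_can_mid 0.87 (209.5, 173.4, 20.2, 32.5) [0.54  0.207 0.008]
top spray_can_mid 0.6 (288.0, 230.1, 16.6, 18.8) [ 0.408 -0.026  0.008]
top socket_a_mid 0.52 (217.3, 143.7, 6.8, 13.6) [0.674 0.213 0.008]
top bolt_jar_mid 0.93 (125.7, 193.8, 22.7, 26.1) [0.474 0.456 0.008]
top carton_mid 0.81 (119.0, 146.6, 38.6, 36.2) [0.608 0.465 0.008]
top bearing_mid 0.55 (288.8, 229.2, 14.6, 19.2) [ 0.408 -0.027  0.008]
top wrench_grip 0.69 (354.4, 244.2, 8.4, 33.0) [ 0.353 -0.208  0.008]
```

View pics/topc1.png

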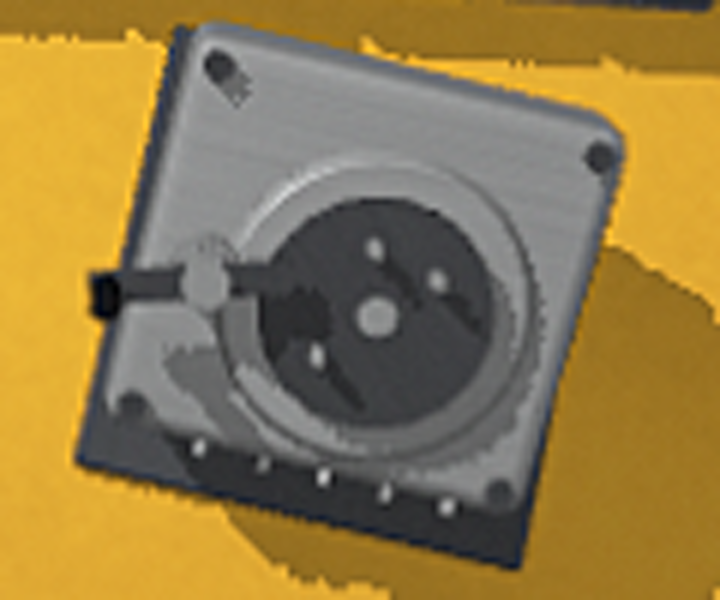

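View pics/topc2.png

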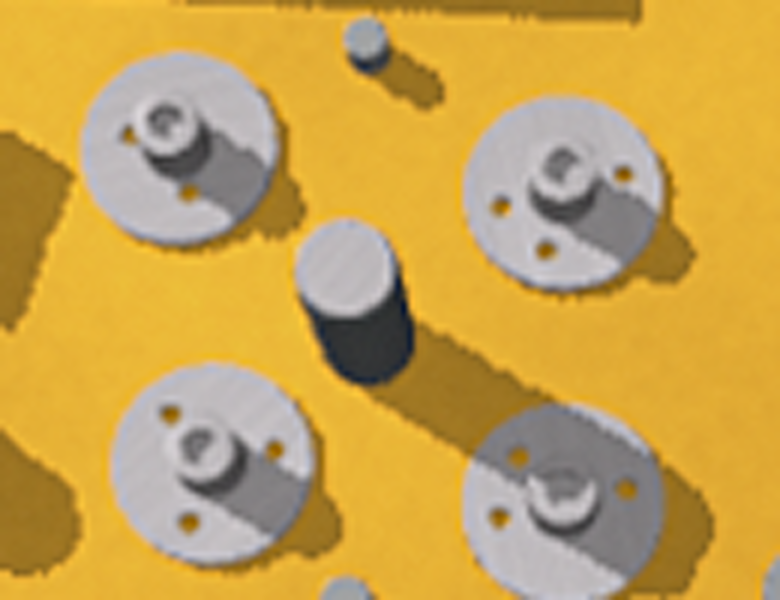

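View pics/scenec1.png

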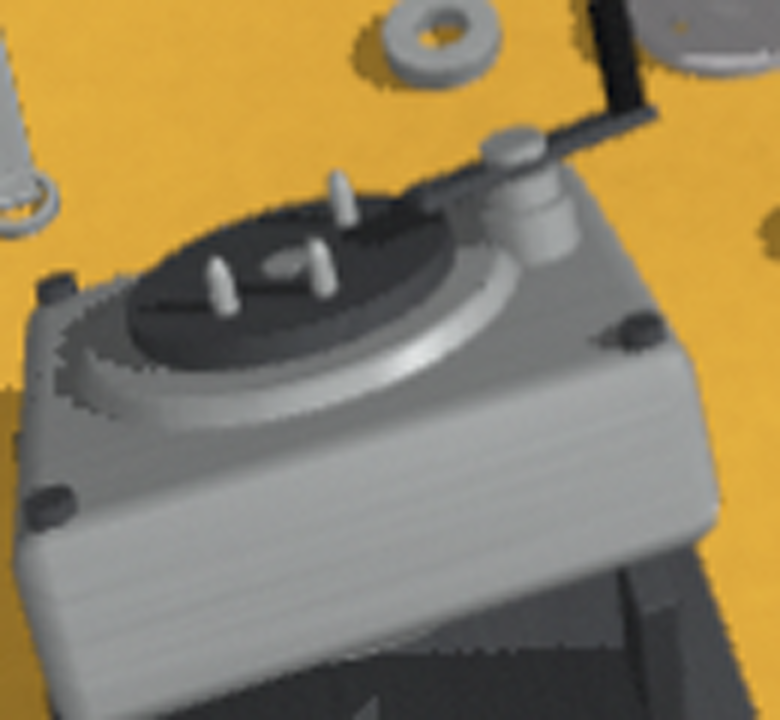

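```bash
cat >> h.py <<'E'
def framefit(x):  # yaw of lean dir, tilt, roll, pos
    # z axis leaning: horizontal direction angle psi
    psi,tilt,roll=x[:3]
    z=np.array([np.sin(tilt)*np.cos(psi),np.sin(tilt)*np.sin(psi),np.cos(tilt)])
    Rm=R.from_euler("ZYZ",[psi,tilt,roll]).as_matrix()
    return Rm,np.array(x[3:6])
E
python3 - <<'E'
from h import *
s=snapshot("scene"); t=snapshot("top")
so=np.array([125,220]);to=np.array([285,113])
names=["s0","s60","s180","pivottop","griptop","gripbot"]
sc=np.array([[217,262],[316,242],[338,176],[515,145],[608,0],[630,105]])/6-.5+so+0.5*0
tp=np.array([[437,280],[373,247],[316,355],[207,270],[98,277],[112,312]])/6-.5+to
P=[]
for a,b,n in zip(sc,tp,names):
    r1=ray(s,[a]);r2=ray(t,[b]); X=tri([(r1[0],r1[1][0]),(r2[0],r2[1][0])]); P.append(X)
    print(n,X.round(4),(proj(s,[X])[0]-a).round(2),(proj(t,[X])[0]-b).round(2))
from scipy.optimize import least_squares
obj=np.array([[.032*np.cos(a),.032*np.sin(a),.018] for a in np.radians([0,60,180])])
def f(x):
    A,p=framefit(x); X=obj@A.T+p
    return np.r_[(proj(s,X)-sc[:3]).ravel(),(proj(t,X)-tp[:3]).ravel(),(x[1]-np.radians(30))*200]
r=least_squares(f,[np.pi,.52,2.6,*np.mean(P[:3],0)],x_scale=[1,1,1,.1,.1,.1])
A,p=framefit(r.x);print(r.x,np.degrees(r.x[:3]),r.fun.round(2));print(A)
for X,n in zip(P,names): print(n,((X-p)@A).round(4))
E
```

```text
s0 [ 0.6069 -0.1733  0.1784] [ 0.65 -0.09] [0.44 0.13]
s60 [ 0.6191 -0.1437  0.1829] [ 0.8  -0.11] [0.53 0.17]
s180 [ 0.5756 -0.1231  0.1551] [ 0.55 -0.07] [0.39 0.13]
pivottop [ 0.6074 -0.0703  0.1724] [ 0.45 -0.06] [0.32 0.13]
griptop [ 0.591  -0.0217  0.2022] [ 1.92 -0.27] [1.37 0.61]
gripbot [ 0.5934 -0.0261  0.1507] [-1.69  0.22] [-1.2  -0.55]
[ 2.94708867  0.52368508  2.39690735  0.59997447 -0.15023428  0.15143459] [168.85574253  30.00494462 137.33267518] [ 0.4  -0.1   0.54  0.13  0.39 -0.17  0.62  0.09  0.69  0.31  0.48  0.21
  0.02]
[[ 0.49375728  0.71796314 -0.49064516]
 [-0.78803322  0.607998    0.09665439]
 [ 0.36770557  0.33892087  0.86598225]]
s0 [0.0315 0.0001 0.0177]
s60 [0.0159 0.0284 0.0185]
s180 [-0.0321  0.0002  0.0177]
pivottop [-0.0516  0.061   0.0222]
griptop [-0.087   0.0889  0.0608]
gripbot [-0.1013  0.0706  0.0146]
```

```bash
cat >> h.py <<'E'
PX=[2.94708867,0.52368508,2.39690735,0.59997447,-0.15023428,0.15143459]
def plate(): return framefit(PX)
def toolR_plate(a):  # tool z at angle a (deg) in plate frame, tool y = -plate z
    A,_=plate(); a=np.radians(a); z=A@[np.cos(a),np.sin(a),0]; y=-A[:,2]; return np.c_[np.cross(y,z),y,z]
def toolR_down(yawx):
    c,s=np.cos(np.radians(yawx)),np.sin(np.radians(yawx)); return np.array([[c,0,-s],[s,0,c],[0,-1,0.]])
def cur():
    o=ctrl.get_obs(); return R.from_euler("xyz",o["orientation"],degrees=True).as_matrix(),o["tool_pos"]
def plan(Rt,pt,N,start=None):
    Rc,pc=start or cur(); w=R.from_matrix(Rc.T@Rt).as_rotvec()/N; p=Rc.T@(pt-pc)
    S=sum(R.from_rotvec(w*k).as_matrix() for k in range(N)); v=np.linalg.solve(S,p)
    print(N,"rows of",np.r_[v*100,np.degrees(w)].round(2).tolist(),"|v|mm",round(np.linalg.norm(v)*1e3,1),"deg",round(np.degrees(np.linalg.norm(w)),2))
E
python3 - <<'E'
from h import *
A,p=plate(); Rt=toolR_plate(270); pt=p+0.05*Rt[:,0]+.14*A[:,2]
print(pt,Rt)
Rc,pc=cur(); up=pc+[0,0,.15]
plan(Rc,up,4)
plan(Rt,pt,24,(Rc,up))
E
```

```text
[ 0.50659628 -0.097301    0.25428683] [[-0.49375728  0.49064516 -0.71796314]
 [ 0.78803323 -0.09665439 -0.607998  ]
 [-0.36770557 -0.86598225 -0.33892088]]
4 rows of [-0.0, -3.75, -0.0, 0.0, 0.0, 0.0] |v|mm 37.5 deg 0.0
24 rows of [2.99, 0.09, -0.31, -1.44, -4.39, -0.17] |v|mm 30.1 deg 4.63
```

```bash
python3 -m pendant '[[[0,-3.75,0,0,0,0,1],[0,-3.75,0,0,0,0,1],[0,-3.75,0,0,0,0,1],[0,-3.75,0,0,0,0,1],[3,0.1,-0.3,-1.4,-4.4,-0.2,1],[3,0.1,-0.3,-1.4,-4.4,-0.2,1],[3,0.1,-0.3,-1.4,-4.4,-0.2,1],[3,0.1,-0.3,-1.4,-4.4,-0.2,1],[3,0.1,-0.3,-1.4,-4.4,-0.2,1],[3,0.1,-0.3,-1.4,-4.4,-0.2,1],[3,0.1,-0.3,-1.4,-4.4,-0.2,1],[3,0.1,-0.3,-1.4,-4.4,-0.2,1]]]'
cat > pl.py <<'E'
from h import *
A,p=plate(); Rt=toolR_plate(270); pt=p+0.05*Rt[:,0]+.14*A[:,2]
print(pt,ctrl.get_obs()["joint_pos"].round(0)); plan(Rt,pt,16)
E
python3 pl.py
```

```text
clock: 2.25
tool_pos: [0.4198, -0.5317, 0.3371]
orientation: [-101.0, 1.9, 53.3]
force: [1.0, 0.3, 0.5]
opening: 0.0877
[ 0.50659628 -0.097301    0.25428683] [-34.  10.   3.   3. -72.  -3.]
16 rows of [2.98, 0.1, -0.31, -1.44, -4.38, -0.14] |v|mm 30.0 deg 4.62
```

```bash
python3 -m pendant '[[[3,0.1,-0.3,-1.4,-4.4,-0.2,1],[3,0.1,-0.3,-1.4,-4.4,-0.2,1],[3,0.1,-0.3,-1.4,-4.4,-0.2,1],[3,0.1,-0.3,-1.4,-4.4,-0.2,1],[3,0.1,-0.3,-1.4,-4.4,-0.2,1],[3,0.1,-0.3,-1.4,-4.4,-0.2,1],[3,0.1,-0.3,-1.4,-4.4,-0.2,1],[3,0.1,-0.3,-1.4,-4.4,-0.2,1],[3,0.1,-0.3,-1.4,-4.4,-0.2,1],[3,0.1,-0.3,-1.4,-4.4,-0.2,1],[3,0.1,-0.3,-1.4,-4.4,-0.2,1],[3,0.1,-0.3,-1.4,-4.4,-0.2,1]]]'
python3 -m pendant '[[[3,0.1,-0.3,-1.4,-4.4,0,1],[3,0.1,-0.3,-1.4,-4.4,0,1],[3,0.1,-0.3,-1.4,-4.4,0,1],[3,0.1,-0.3,-1.4,-4.4,0,1],[0,0,0,0,0,0,1],[0,0,0,0,0,0,1]]]'
python3 pl.py
python3 - <<'E'
from h import *
o=ctrl.get_obs();print(o["qvel"].round(1)); p=snapshot("wrist"); save(p,"w1.png"); 
import pickle; pickle.dump((o,p),open("w1.pkl","wb"))
E
```

```text
clock: 3.25
tool_pos: [0.5336, -0.2041, 0.2919]
orientation: [-111.0, 15.0, 105.0]
force: [0.4, 0.2, -0.1]
opening: 0.0877
clock: 3.75
tool_pos: [0.5031, -0.0934, 0.2566]
orientation: [-111.2, 21.3, 122.2]
force: [0.4, -0.6, 0.9]
opening: 0.0876
[ 0.50659628 -0.097301    0.25428683] [ 23. -18. -48.  27. -38.  -5.]
16 rows of [-0.02, 0.03, 0.0, -0.01, 0.0, 0.02] |v|mm 0.4 deg 0.02
[-2.5  1.8  3.9 -0.7 -0.3  0.8]
```

View pics/w1.png

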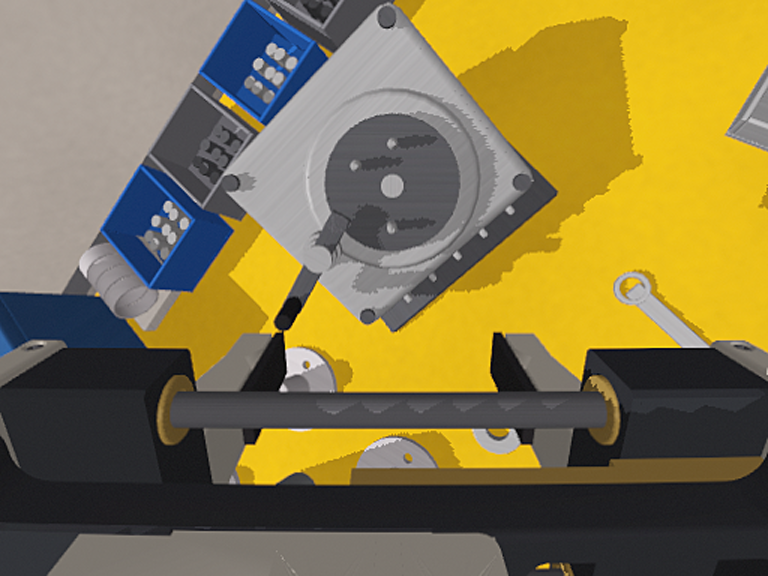

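Plate seen face-on at (392,183), studs near (390,142), (356,165), (390,229); keeper grip at (288,312).

```bash
python3 - <<'E'
from h import *; import pickle
o,p=pickle.load(open("w1.pkl","rb")); crop(p,"w1c.png",(250,150),(75,75),8)
X=[]
A,q=plate()
for a in (0,60,180): 
    for h in(0,.018): X.append(q+A@[.032*np.cos(np.radians(a)),.032*np.sin(np.radians(a)),h])
print(((proj(p,X,o)-[175,75]+.5)*8).round(0).tolist())
E
```

```text
[[676.0, 155.0], [676.0, 154.0], [487.0, 269.0], [477.0, 275.0], [676.0, 593.0], [676.0, 616.0]]
```

View pics/w1c.png

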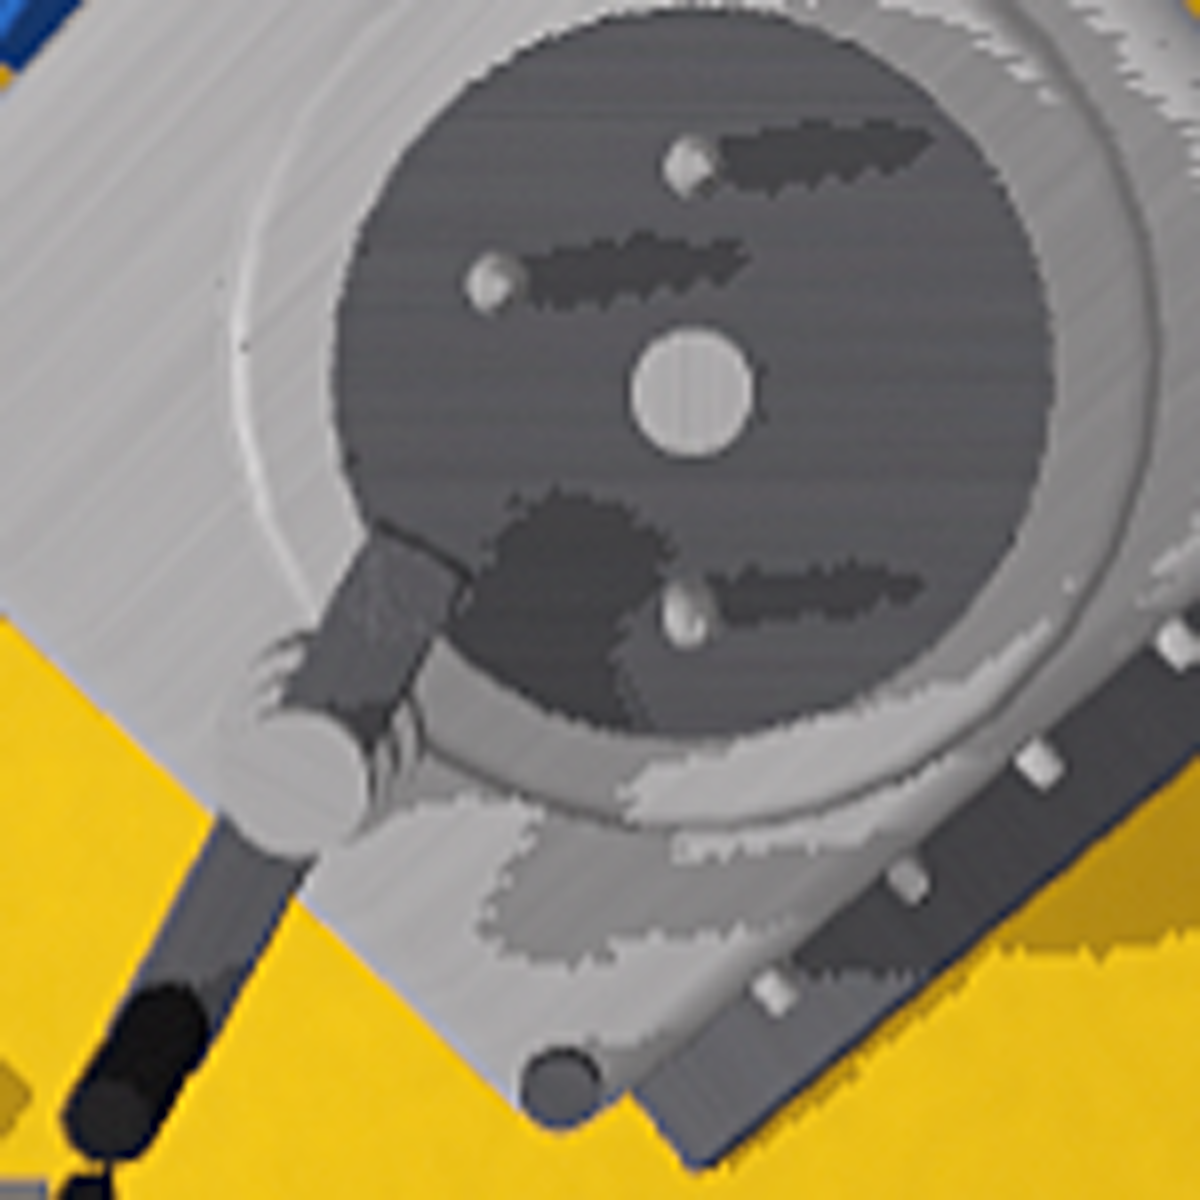

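```bash
cat >> h.py <<'E'
def onpl(p,uv,h,o=None):
    A,q=plate(); e,d=ray(p,uv,o); e2=(e-q)@A; d2=d@A
    return e2+d2*((h-e2[2])/d2[:,2])[:,None]
E
python3 - <<'E'
from h import *; import pickle
o,p=pickle.load(open("w1.pkl","rb"))
for n,uv,h in (("s0",(689,164),.018),("s60",(489,283),.018),("s180",(687,618),.018),("ctr",(692,393),.001),("plateL",(334,370),0),("plateR",(1053,370),0),("end",(425,550),.0165),("piv",(300,785),.022),("griptop",(110,1117),.0565),("gripbase",(165,1025),.02)):
    X=onpl(p,[np.array(uv)/8-.5+[175,75]],h,o)[0]; print(n,X.round(4),round(np.hypot(*X[:2]),4),np.degrees(np.arctan2(X[1],X[0])).round(1))
E
```

```text
s0 [ 0.0307 -0.0017  0.018 ] 0.0307 -3.3
s60 [0.0149 0.026  0.018 ] 0.03 60.2
s180 [-0.0323 -0.0016  0.018 ] 0.0323 -177.1
ctr [-0.0018 -0.0024  0.001 ] 0.003 -125.9
plateL [0.0015 0.0508 0.    ] 0.0509 88.3
plateR [ 0.0016 -0.0562  0.    ] 0.0562 -88.4
end [-0.0226  0.0364  0.0165] 0.0428 121.9
piv [-0.0564  0.0554  0.022 ] 0.079 135.5
griptop [-0.0943  0.0782  0.0565] 0.1225 140.3
gripbase [-0.0951  0.0785  0.02  ] 0.1234 140.5
```

```bash
python3 - <<'E'
from h import *
A,q=plate(); Rt=toolR_plate(270)
a=q+A@[-.0944,.079,.10]; b=q+A@[-.0944,.079,.028]
plan(Rt,a,4); plan(Rt,b,3,(Rt,a))
E
```

```text
4 rows of [1.04, 1.11, -1.94, -0.03, -0.02, 0.06] |v|mm 24.7 deg 0.07
3 rows of [-0.0, 2.4, -0.0, 0.0, 0.0, 0.0] |v|mm 24.0 deg 0.0
```

```bash
python3 -m pendant '[[[1.04,1.1,-1.94,0,0,0,0.35],[1.04,1.1,-1.94,0,0,0,0.35],[1.04,1.1,-1.94,0,0,0,0.35],[1.04,1.1,-1.94,0,0,0,0.35],[0,0,0,0,0,0,0.35],[0,0,0,0,0,0,0.35],[0,0,0,0,0,0,0.35]]]'
python3 - <<'E'
from h import *; import pickle
A,q=plate();Rc,pc=cur();print(((pc-q)@A).round(4))
o=ctrl.get_obs();p=snapshot("wrist"); save(p,"w2.png"); print(proj(p,[q+A@[-.0944,.079,.0565],q+A@[-.0944,.079,.02]],o)*1.5)
E
```

```text
clock: 4.38
tool_pos: [0.5613, -0.0196, 0.2296]
orientation: [-111.2, 21.3, 121.9]
force: [-1.7, 0.7, -0.4]
opening: 0.0465
[-0.0933  0.0781  0.0993]
[[386.30621062 291.86974897]
 [386.24457625 273.72034773]]
```

View pics/w2.png

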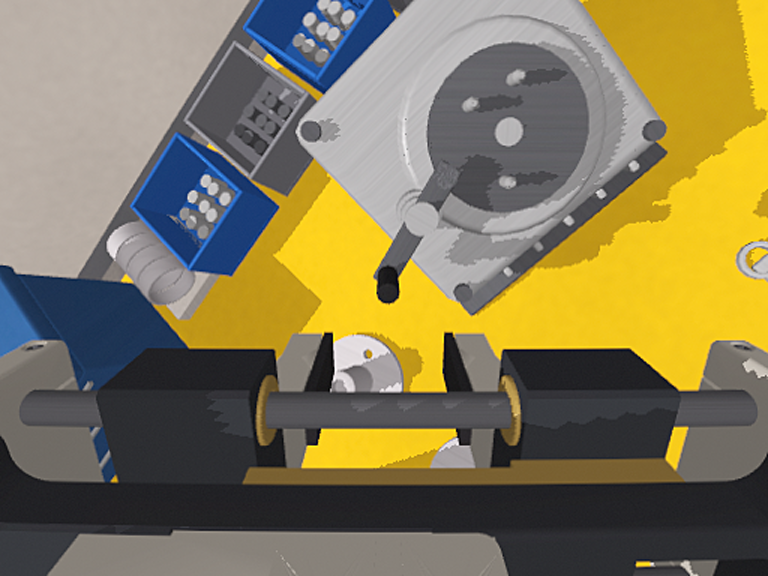

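```bash
python3 -m pendant '[[[-0.05,1.8,-0.05,0,0,0,0.35],[-0.05,1.8,-0.04,0,0,0,0.35],[0,1.8,0,0,0,0,0.35],[0,1.8,0,0,0,0,0.35],[0,0,0,0,0,0,0.35],[0,0,0,0,0,0,0.35]]]'
python3 -m pendant '[[[0.22,0,0.56,0,0,0,0.35],[0.22,0,0.56,0,0,0,0.35],[0.1,0,0.6,0,0,0,0.35],[0.1,0,0.6,0,0,0,0.35],[-0.05,0,0.6,0,0,0,0.35],[-0.05,0,0.6,0,0,0,0.35],[-0.15,0,0.6,0,0,0,0.35],[-0.15,0,0.6,0,0,0,0.35],[-0.15,0,0.45,0,0,0,0.35],[-0.15,0,0.45,0,0,0,0.35],[0,0,0,0,0,0,0.35],[0,0,0,0,0,0,0.35]]]'
python3 - <<'E'
from h import *
A,q=plate();Rc,pc=cur();print(((pc-q)@A).round(4))
p=snapshot("scene"); crop(p,"s3.png",(200,250),(80,75),5); p=snapshot("wrist"); save(p,"w3.png")
E
```

```text
clock: 4.93
tool_pos: [0.5964, -0.0281, 0.1673]
orientation: [-111.1, 21.3, 121.9]
force: [-0.4, -0.3, 0.5]
opening: 0.0307
clock: 5.93
tool_pos: [0.56, -0.061, 0.1564]
orientation: [-110.7, 20.7, 122.2]
force: [-0.5, 0.0, 0.1]
opening: 0.0309
[-0.0883  0.0272  0.0325]
```

View pics/s3.png

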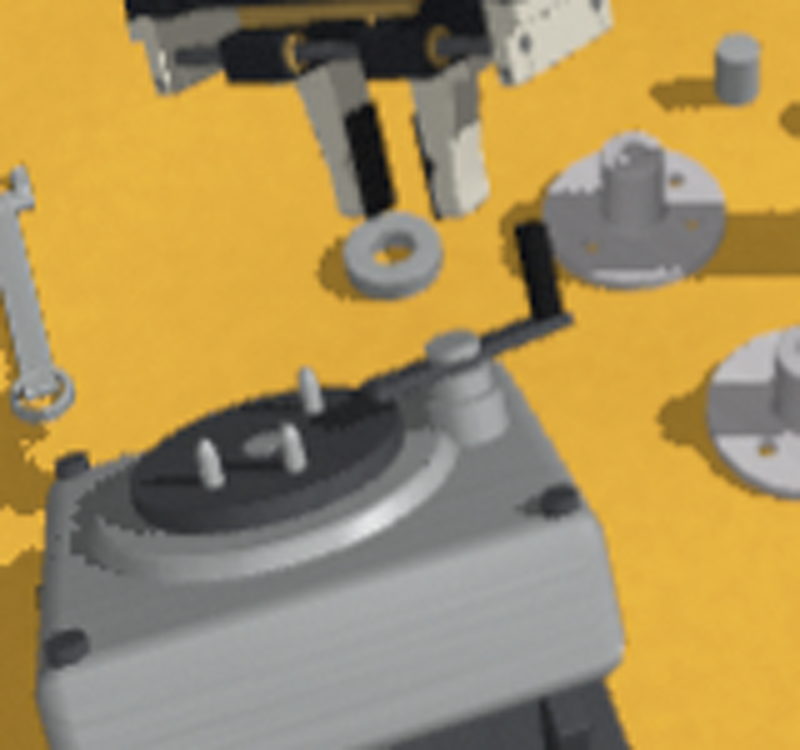

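View pics/w3.png

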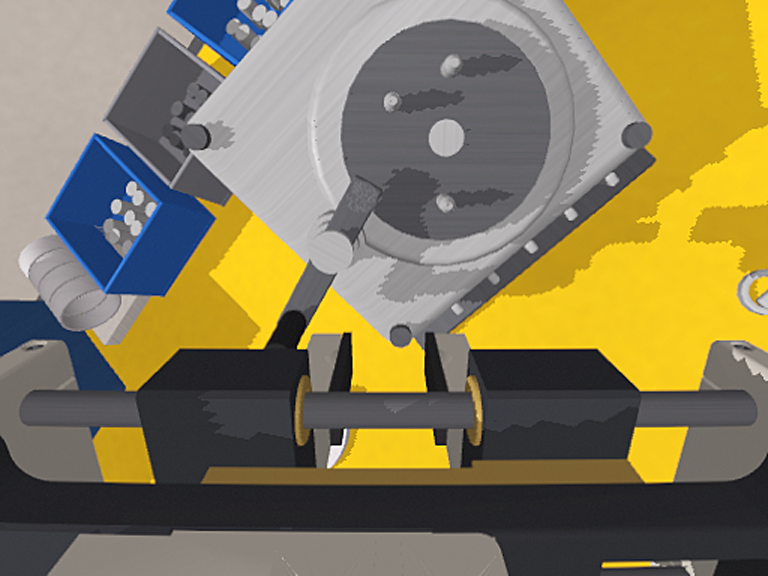

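```bash
python3 - <<'E'
from h import *
A,q=plate();Rc,pc=cur();print(pc,((pc-q)@A).round(4), ((np.array([.5964,-.0281,.1673])-q)@A).round(4))
print(ctrl.get_obs()["joint_pos"])
p=snapshot("scene"); 
for X in (pc, pc+Rc[:,2]*.015,pc-Rc[:,2]*.015, q+A@[-.0944,.079,.0565],q+A@[-.0944,.079,.018]): print(((proj(p,[X])[0]-[120,175]+.5)*5).round())
E
```

```text
[ 0.56012467 -0.06082659  0.15635354] [-0.0883  0.0274  0.0325] [-0.0922  0.0771  0.0273]
[ 15.62960077  -4.8715803  -58.21092447  51.05368996 -16.17841517
 -26.52646791]
[432. 285.]
[403. 284.]
[461. 286.]
[532. 227.]
[549. 313.]
```

```bash
python3 - <<'E'
from h import *
Rc,pc=cur()
p=snapshot("scene");t=snapshot("top"); crop(p,"s4.png",(190,215),(65,60),6);crop(t,"t4.png",(320,185),(60,50),6)
for y in (0,-.0188,-.037,-.06): print(y,((proj(p,[pc+Rc@[0,y,z] for z in (-.0155,.0155)])-[125,155]+.5)*6).round().tolist(),((proj(t,[pc+Rc@[0,y,z] for z in (-.0155,.0155)])-[260,135]+.5)*6).round().tolist())
E
```

```text
0 [[525.0, 463.0], [453.0, 461.0]] [[312.0, 220.0], [349.0, 277.0]]
-0.0188 [[514.0, 414.0], [442.0, 412.0]] [[312.0, 230.0], [350.0, 287.0]]
-0.037 [[504.0, 365.0], [431.0, 364.0]] [[312.0, 239.0], [350.0, 297.0]]
-0.06 [[491.0, 303.0], [417.0, 303.0]] [[312.0, 252.0], [351.0, 310.0]]
```

View pics/s4.png

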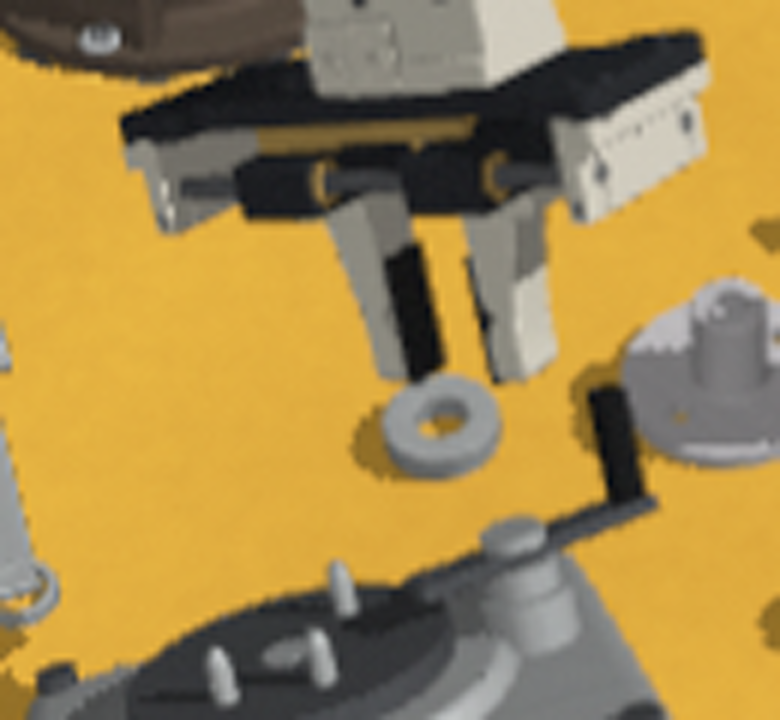

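View pics/t4.png

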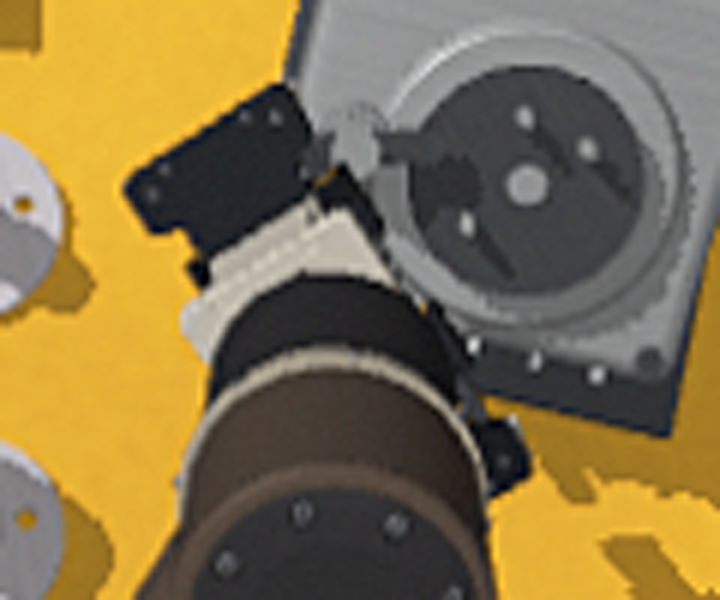

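```bash
python3 -m pendant '[[[0,0,0,0,0,0,0],[0,0,0,0,0,0,0],[0,0,0,0,0,0,0],[0,0,0,0,0,0,0],[0,0,0,0,0,0,0]]]'
python3 - <<'E'
from h import *
o=ctrl.get_obs();Rc,pc=cur()
p=snapshot("scene");w=snapshot("wrist"); crop(p,"s5.png",(190,215),(65,60),6);save(w,"w5.png")
for y in (0,-.0188,-.037,-.06): print(y,((proj(p,[pc+Rc@[0,y,z] for z in (0,)])-[125,155]+.5)*6).round().tolist(),proj(w,[pc+Rc@[-.0095,y,0],pc+Rc@[0,y,0]],o)*1.5)
E
```

```text
clock: 6.6
tool_pos: [0.56, -0.0609, 0.1564]
orientation: [-110.7, 20.8, 122.3]
force: [-0.9, -0.1, -0.4]
opening: 0.0035
0 [[488.0, 462.0]] [[388.08812049 301.24137445]
 [388.08698037 318.88832974]]
-0.0188 [[477.0, 413.0]] [[388.11518918 316.14681165]
 [388.11348802 335.21474578]]
-0.037 [[467.0, 365.0]] [[388.14678341 333.55819191]
 [388.14432349 354.22383477]]
-0.06 [[453.0, 303.0]] [[388.19717356 361.35917254]
 [388.19326924 384.43544702]]
```

View pics/s5.png

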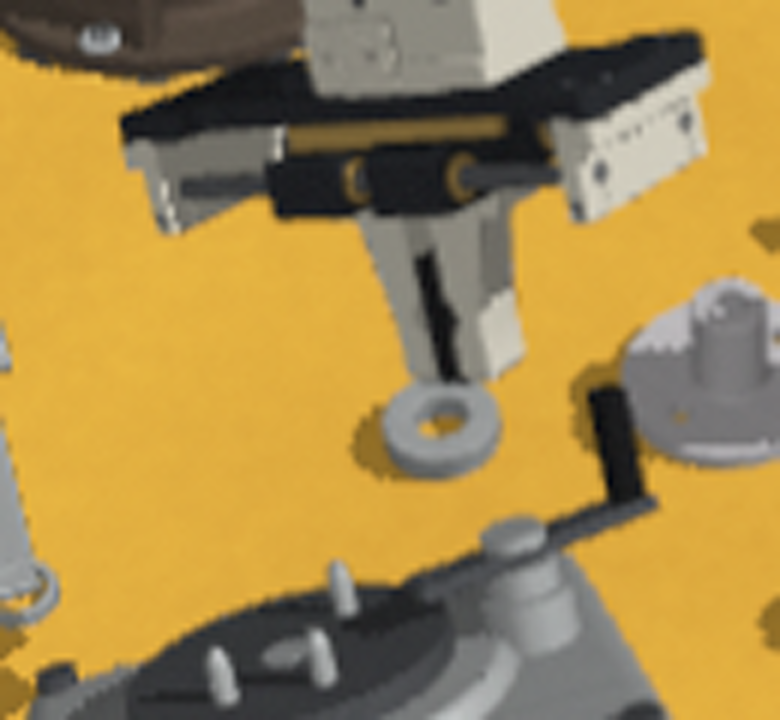

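View pics/w5.png

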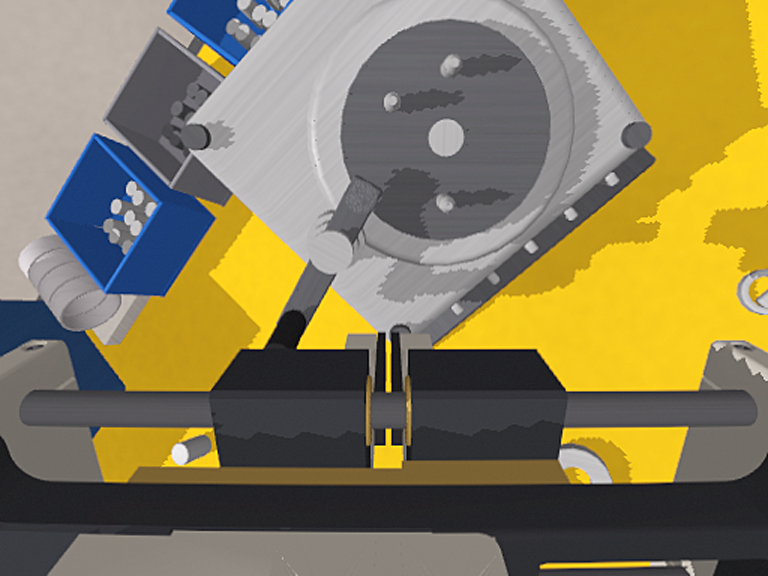

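```bash
cat > fk.py <<'E'
import numpy as np, pickle
from scipy.spatial.transform import Rotation as R
from scipy.optimize import least_squares
def rot(ax,d): return R.from_rotvec(np.radians(d)*np.array(ax)).as_matrix()
def fk(q,g):
    h1,a1,L2,a3,L4,d6=g
    M=rot([0,0,1],q[0]); p=M@[a1,0,h1]
    M=M@rot([0,1,0],q[1]); p=p+M@[0,0,L2]
    M=M@rot([0,1,0],-q[2]); p=p+M@[L4,0,a3]
    M=M@rot([1,0,0],q[3])@rot([0,1,0],-q[4])
    M=M@rot([1,0,0],-q[5]); p=p+M@[d6,0,0]
    # tool: y along M x ; 
    return np.c_[M@[0,1,0],M@[1,0,0],-M@[0,0,1.0]],p
E
python3 - <<'E'
from h import *; from fk import *
D=[dict(joint_pos=np.array([-55.571,20.546,.682,0,-70.136,-16.507]),tool_pos=np.array([.2075,-.6417,.1936]),orientation=[-90,0,17.93]),pickle.load(open("w1.pkl","rb"))[0],ctrl.get_obs()]
def f(g):
    return np.r_[tuple(fk(d["joint_pos"],g)[1]-d["tool_pos"] for d in D)]
r=least_squares(f,[.4,.05,.45,0,.45,.2]);print(r.x.round(4),(f(r.x)*1e3).round(1))
for d in D: print((fk(d["joint_pos"],r.x)[0]-R.from_euler("xyz",d["orientation"],degrees=True).as_matrix()).round(2).tolist())
np.save("g.npy",r.x); pickle.dump(D,open("D.pkl","wb"))
E
```

```text
[-0.9067  0.8973 -0.145   0.2682 -0.3125 -0.9428] [156.4 110.9  65.1 -12.5  18.8 -93.3   5.4   6.9  28.2]
[[0.0, 0.0, 0.0], [-0.0, -0.0, 0.0], [0.0, 0.0, -0.0]]
[[0.45, -0.22, -0.24], [0.12, 0.51, 0.68], [0.78, 0.0, 0.08]]
[[1.25, -0.12, 0.18], [-0.34, 0.42, 1.44], [0.83, 0.0, 0.41]]
```

```bash
python3 - <<'E'
from h import *; import fk as F; from fk import *
import itertools
D=pickle.load(open("D.pkl","rb"))
def fks(q,g,s):
    h1,a1,L2,a3,L4,d6=g
    M=rot([0,0,1],q[0]); p=M@[a1,0,h1]
    M=M@rot([0,1,0],q[1]); p=p+M@[0,0,L2]
    M=M@rot([0,1,0],s[0]*q[2]); p=p+M@[L4,0,a3]
    M=M@rot([1,0,0],s[1]*q[3])@rot([0,1,0],s[2]*q[4])@rot([1,0,0],s[3]*q[5]); p=p+M@[d6,0,0]
    return M,p
M0=fks(D[0]["joint_pos"],[0]*6,[-1,1,-1,-1])[0]
for s in itertools.product((-1,1),repeat=4):
    e=0
    Q=[]
    for d in D:
        M=fks(d["joint_pos"],[0]*6,s)[0]; Q.append(M.T@R.from_euler("xyz",d["orientation"],degrees=True).as_matrix())
    e=max(np.abs(Q[k]-Q[0]).max() for k in (1,2))
    if e<.3:
        r=least_squares(lambda g:np.r_[tuple(fks(d["joint_pos"],g,s)[1]-d["tool_pos"] for d in D)],[.4,.05,.45,0,.45,.2]); print(s,e,r.x.round(3),(r.fun*1e3).round(1),Q[0].round(2).tolist())
E
```

```text
(-1, -1, -1, -1) 0.0001396263397065503 [ 0.523 -0.108  0.895 -0.01   0.472  1.   ] [158.1 108.3  -1.9  -2.4   5.8   2.7   1.7  -6.9  -0.8] [[0.0, 1.0, -0.0], [1.0, -0.0, -0.0], [-0.0, -0.0, -1.0]]
```

```bash
cat > fk.py <<'E'
import numpy as np, pickle
from scipy.spatial.transform import Rotation as R
from scipy.optimize import least_squares
def rot(ax,d): return R.from_rotvec(np.radians(d)*np.array(ax)).as_matrix()
Q0=np.array([[0,1,0],[1,0,0],[0,0,-1.]])
def fk(q,g):
    h1,a1,L2,a3,L4,d6,b,tx,tz=g
    M=rot([0,0,1],q[0]); p=M@[a1,b,h1]
    M=M@rot([0,1,0],q[1]); p=p+M@[0,0,L2]
    M=M@rot([0,1,0],-q[2]); p=p+M@[L4,0,a3]
    M=M@rot([1,0,0],-q[3])@rot([0,1,0],-q[4])@rot([1,0,0],-q[5]); T=M@Q0
    return T,p+T@[tx,d6,tz]
def ik(Rt,pt,g,q0):
    f=lambda q:np.r_[(fk(q,g)[1]-pt)*100,(R.from_matrix(fk(q,g)[0].T@Rt).as_rotvec())*30]
    lo=np.array([-176,-82,-58.2,-173.8,-174.7,-.2,]);  lo[5]=-173.6
    hi=np.array([176,121.7,71.7,95.5,-.2,173.6])
    r=least_squares(f,np.clip(q0,lo+.01,hi-.01),bounds=(lo,hi)); return r.x,np.abs(r.fun).max()
E
python3 - <<'E'
from h import *; from fk import *
D=pickle.load(open("D.pkl","rb"))
r=least_squares(lambda g:np.r_[tuple(fk(d["joint_pos"],g)[1]-d["tool_pos"] for d in D)+( .001*(g-[.4,.05,.45,0,.45,.2,-.19,0,0]),)],[.4,.05,.45,0,.45,.2,-.19,0,0])
print(r.x.round(3),(r.fun[:9]*1e3).round(2)); np.save("g.npy",r.x)
E
```

```text
[ 0.353 -0.231  0.674  0.144  0.293  0.827 -0.34   0.233 -0.262] [-0.   -0.   -0.   -0.    0.01  0.    0.   -0.01 -0.  ]
```

```bash
cat >> h.py <<'E'
import pickle,os
def log():
    o=ctrl.get_obs(); L=pickle.load(open("L.pkl","rb")) if os.path.exists("L.pkl") else pickle.load(open("D.pkl","rb"))
    L.append(o); pickle.dump(L,open("L.pkl","wb")); return o
E
python3 -m pendant '[[[0,-3,0,0,0,0,0.4],[0,-3,0,0,0,0,0.4],[0,-3,0,0,0,0,0.4],[0,0,0,0,0,0,0.4]]]'
python3 -c "
from h import *
print(log()['joint_pos'])"
python3 -m pendant '[[[0.2,0,-1.7,0,0,0,0.4],[0.2,0,-1.7,0,0,0,0.4],[0.2,0,-1.7,0,0,0,0.4],[0,0,0,0,0,0,0.4]]]'
python3 -c "
from h import *; from fk import *
print(log()['joint_pos'])
D=pickle.load(open('L.pkl','rb'))
r=least_squares(lambda g:np.r_[tuple(fk(d['joint_pos'],g)[1]-d['tool_pos'] for d in D)+( .001*(g-[.4,.05,.45,0,.45,.2,-.19,0,0]),)],[.4,.05,.45,0,.45,.2,-.19,0,0])
print(r.x.round(3),(r.fun[:-9]*1e3).round(2)); np.save('g.npy',r.x)
"
```

```text
clock: 7.03
tool_pos: [0.5179, -0.0511, 0.2409]
orientation: [-111.1, 20.8, 122.2]
force: [1.2, 0.7, 1.5]
opening: 0.0223
[ 28.14004801 -15.78117436 -50.03930622  31.12825442 -36.14753584
 -14.28219937]
clock: 7.37
tool_pos: [0.5542, -0.0145, 0.2508]
orientation: [-110.7, 20.8, 122.3]
force: [0.0, 0.2, 1.2]
opening: 0.0351
[ 30.59901561 -11.40928359 -45.91474004  31.97773138 -37.36292836
 -17.03165205]
[ 0.131 -0.046  0.646  0.103  0.333  0.526 -0.138 -0.018 -0.127] [ 0.35  0.19 -0.13 -7.31 17.51  2.16  2.56 -8.61  0.37  0.03 -1.1  -0.24
  4.86 -8.06 -2.16]
```

```bash
cat > kp.py <<'E'
from h import *
A,q=plate()
piv=np.array([-.0566,.0566])+[-.0004,-.0006]
def C(ang,h=.047): return q+A@[piv[0]+.045*np.cos(np.radians(ang)),piv[1]+.045*np.sin(np.radians(ang)),h]
Rd=toolR_down(130)
def tcp(ang,lag=0):
    a=np.radians(ang+90); d=A@[np.cos(a),np.sin(a),0]
    return C(ang)+lag*d+[0,0,-.010]+[0,0,-.033]
E
python3 - <<'E'
from kp import *
Rc,pc=cur(); print(pc,((pc-q)@A).round(3))
s=tcp(149); hi=s+[0,0,.06]
print(hi,s); plan(Rd,hi,8); plan(Rd,s,3,(Rd,hi))
prev=s
for a,l in ((165,.006),(181,.01),(197,.01),(213,.01)):
    t=tcp(a,l); print(a,t.round(3)); plan(Rd,t,3,(Rd,prev)); prev=t
E
```

```text
[ 0.5542226  -0.01447526  0.25076965] [-0.093  0.083  0.122]
[ 0.58657048 -0.02223791  0.20082785] [ 0.58657048 -0.02223791  0.14082785]
8 rows of [-0.18, 0.72, -0.13, 2.38, -0.47, -2.74] |v|mm 7.6 deg 3.66
3 rows of [0.0, 2.0, 0.0, 0.0, 0.0, 0.0] |v|mm 20.0 deg 0.0
165 [ 0.571 -0.028  0.133]
3 rows of [0.2, 0.27, 0.52, 0.0, 0.0, 0.0] |v|mm 6.2 deg 0.0
181 [ 0.559 -0.038  0.127]
3 rows of [-0.01, 0.19, 0.52, 0.0, 0.0, 0.0] |v|mm 5.5 deg 0.0
197 [ 0.553 -0.049  0.125]
3 rows of [-0.15, 0.08, 0.39, 0.0, 0.0, 0.0] |v|mm 4.3 deg 0.0
213 [ 0.549 -0.061  0.124]
3 rows of [-0.24, 0.02, 0.35, 0.0, 0.0, 0.0] |v|mm 4.3 deg 0.0
```

```bash
python3 -m pendant '[[[-0.2,0.7,-0.1,2.4,-0.5,-2.7,0.42],[-0.2,0.7,-0.1,2.4,-0.5,-2.7,0.42],[-0.2,0.7,-0.1,2.4,-0.5,-2.7,0.42],[-0.2,0.7,-0.1,2.4,-0.5,-2.7,0.42],[-0.2,0.7,-0.1,2.4,-0.5,-2.7,0.42],[-0.2,0.7,-0.1,2.4,-0.5,-2.7,0.42],[-0.2,0.7,-0.1,2.4,-0.5,-2.7,0.42],[-0.2,0.7,-0.1,2.4,-0.5,-2.7,0.42],[0,0,0,0,0,0,0.42],[0,0,0,0,0,0,0.42]]]'
python3 - <<'E'
from kp import *
o=log(); print(o["joint_pos"].round(1)); s=tcp(149); hi=s+[0,0,.06]; plan(Rd,hi,1);plan(Rd,s,3)
Rc,pc=cur()
w=snapshot("wrist");save(w,"w6.png"); p=snapshot("scene"); crop(p,"s6.png",(205,215),(75,65),5)
E
```

```text
clock: 8.2
tool_pos: [0.5825, -0.0281, 0.1986]
orientation: [-89.5, 0.2, 130.0]
force: [0.3, -0.8, 0.1]
opening: 0.0368
[ 16.7  11.9 -10.9   0.4 -67.5  23.1]
1 rows of [0.19, -0.23, -0.69, -0.46, -0.03, -0.19] |v|mm 7.5 deg 0.5
3 rows of [0.07, 1.92, -0.24, -0.15, -0.01, -0.06] |v|mm 19.4 deg 0.17
```

View pics/w6.png

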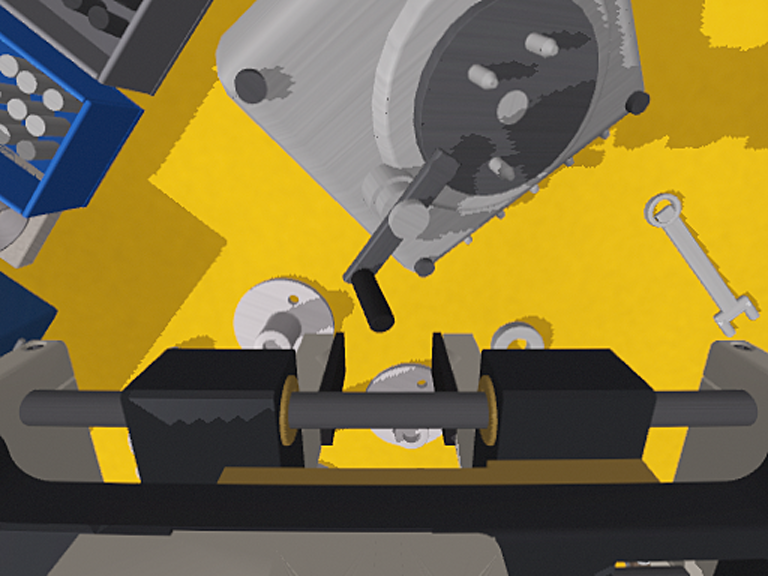

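View pics/s6.png

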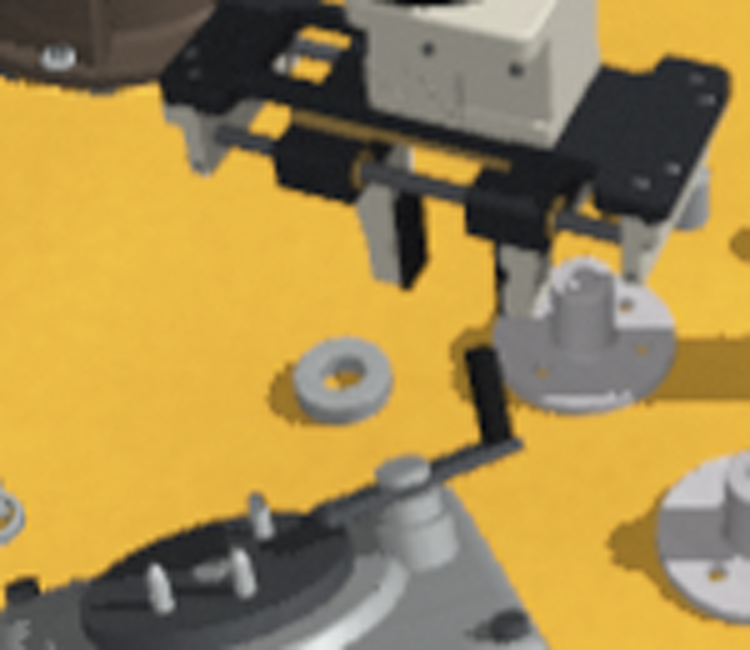

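```bash
python3 - <<'E'
from kp import *
Rc,pc=cur(); p=snapshot("scene");t=snapshot("top"); crop(t,"t6.png",(315,170),(60,50),6)
pr=lambda c,X,o,s:((proj(c,[X])[0]-o+.5)*s).round().tolist()
for y in (0,-.0188,-.033,-.05):
    print(y,[pr(p,pc+Rc@[x,y,z],[130,150],5) for z in (-.018,.018) for x in (-.0095,.0095)])
print("grip",[pr(p,C(149,h),[130,150],5) for h in (.0165,.0565)])
E
```

```text
0 [[500.0, 370.0], [517.0, 337.0], [418.0, 348.0], [437.0, 316.0]]
-0.0188 [[497.0, 338.0], [516.0, 306.0], [414.0, 316.0], [434.0, 284.0]]
-0.033 [[496.0, 313.0], [514.0, 281.0], [411.0, 291.0], [431.0, 259.0]]
-0.05 [[493.0, 283.0], [512.0, 250.0], [408.0, 261.0], [428.0, 229.0]]
grip [[501.0, 440.0], [483.0, 351.0]]
```

View pics/t6.png

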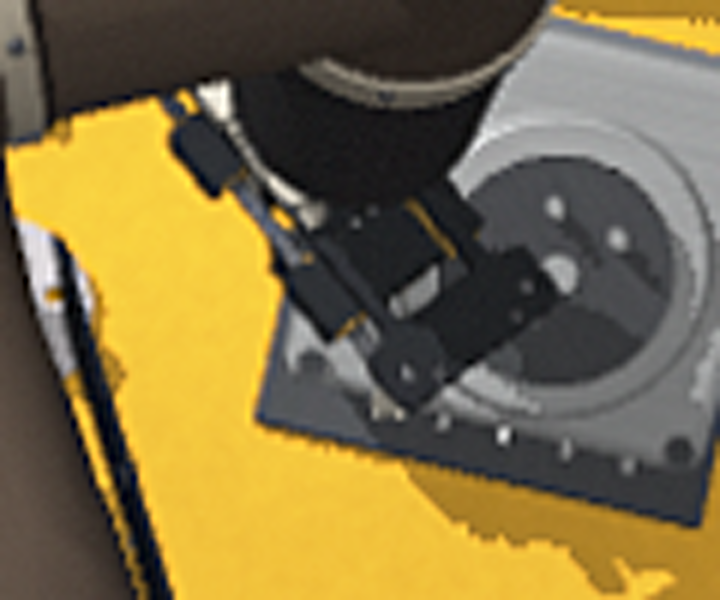

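```bash
python3 -m pendant '[[[0.1,-0.1,-0.35,0,0,0,0.42],[0.1,-0.1,-0.35,0,0,0,0.42],[0,2,0,0,0,0,0.42],[0,2,0,0,0,0,0.42],[0,2,0,0,0,0,0.42],[0,0,0,0,0,0,0.42]]]'
python3 -m pendant '[[[0.2,0.27,0.5,0,0,0,0.42],[0.2,0.27,0.5,0,0,0,0.42],[0.2,0.27,0.5,0,0,0,0.42],[0,0.2,0.5,0,0,0,0.42],[0,0.2,0.5,0,0,0,0.42],[0,0.2,0.5,0,0,0,0.42],[0,0,0,0,0,0,0.42]]]'
python3 - <<'E'
from kp import *
o=log();print(o["joint_pos"].round(1)); Rc,pc=cur(); print(pc, tcp(149),tcp(181,.01))
p=snapshot("scene"); crop(p,"s7.png",(205,215),(75,65),5)
E
```

```text
clock: 8.9
tool_pos: [0.5834, -0.0216, 0.1402]
orientation: [-89.5, 0.1, 130.1]
force: [-2.3, -0.3, -0.0]
opening: 0.0368
clock: 9.48
tool_pos: [0.5583, -0.0364, 0.13]
orientation: [-89.8, 0.3, 130.1]
force: [-0.0, 0.1, -0.1]
opening: 0.0369
[ 16.6  12.6 -19.5   0.4 -57.9  23.3]
[ 0.55830641 -0.03643718  0.13000954] [ 0.58657048 -0.02223791  0.14082785] [ 0.559104   -0.03796373  0.12702118]
```

View pics/s7.png

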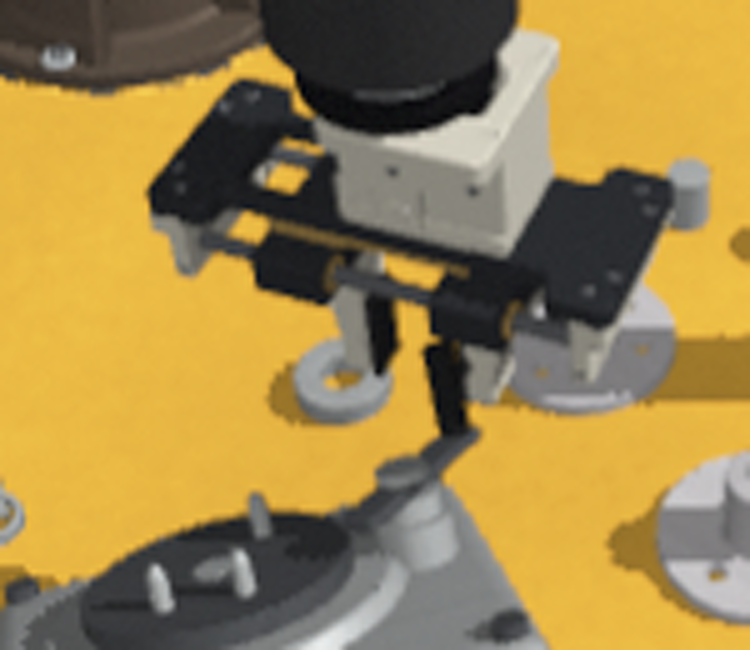

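The grip is caged and the keeper is turning. Continuing the arc.

```bash
python3 -m pendant '[[[-0.15,0.15,0.4,0,0,0,0.42],[-0.15,0.15,0.4,0,0,0,0.42],[-0.15,0.15,0.4,0,0,0,0.42],[-0.25,0.05,0.4,0,0,0,0.42],[-0.25,0.05,0.4,0,0,0,0.42],[-0.25,0.05,0.4,0,0,0,0.42],[-0.3,0,0.35,0,0,0,0.42],[0,0,0,0,0,0,0.42],[0,0,0,0,0,0,0.42]]]'
python3 - <<'E'
from kp import *
o=log();print(o["joint_pos"].round(1)); Rc,pc=cur(); print(pc, tcp(213,.01))
p=snapshot("scene"); crop(p,"s8.png",(205,215),(75,65),5)
E
```

```text
clock: 10.28
tool_pos: [0.5473, -0.0665, 0.1235]
orientation: [-89.7, 0.3, 130.0]
force: [0.3, -0.6, 0.4]
opening: 0.0368
[ 13.7  12.3 -20.9   0.4 -56.9  26.1]
[ 0.54734656 -0.06648437  0.12347325] [ 0.5494129  -0.06127754  0.12413254]
```

View pics/s8.png

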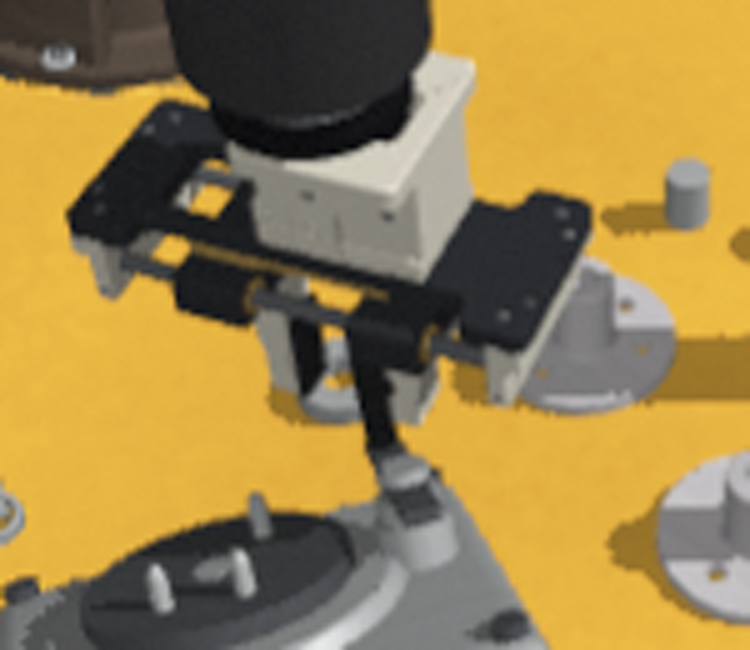

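```bash
python3 -m pendant '[[[0.8,-1.7,0.6,0,0,0,0.42],[0.8,-1.7,0.6,0,0,0,0.42],[0.8,-1.7,0.6,0,0,0,0.42],[0,-2,0,0,0,0,1],[0,-2,0,0,0,0,1],[0,0,0,0,0,0,1]]]'
python3 - <<'E'
from kp import *
o=log();print(o["joint_pos"].round(1))
t=snapshot("top")
f=lambda u,z:onplane(t,[np.array(u)/6-.5+[160,140]],z)[0].round(4)
print("can",f((347,268),.16)); 
for n,u in (("A2",(180,148)),("B3",(563,193)),("C4",(213,464)),("D1",(563,500))): print(n,f(u,.008))
print("holes B",[f(u,.008) for u in((625,174),(545,250),(501,206))]); print("bossB",f((563,165),.053))
print("socketb",f((366,40),.03))
w=snapshot("wrist");save(w,"w9.png")
E
```

```text
clock: 10.83
tool_pos: [0.5204, -0.0585, 0.2188]
orientation: [-90.0, 0.5, 130.1]
force: [0.5, -0.1, 0.3]
opening: 0.0513
[ 15.4   5.  -16.6   0.5 -68.2  24.5]
can [0.522  0.1992 0.16  ]
A2 [0.6162 0.3023 0.008 ]
B3 [0.6031 0.1073 0.008 ]
C4 [0.4554 0.2723 0.008 ]
D1 [0.4471 0.0986 0.008 ]
holes B [array([0.6147, 0.0766, 0.008 ]), array([0.5731, 0.1146, 0.008 ]), array([0.5946, 0.138 , 0.008 ])]
bossB [0.605  0.1073 0.053 ]
socketb [0.6713 0.2101 0.03  ]
```

View pics/w9.png

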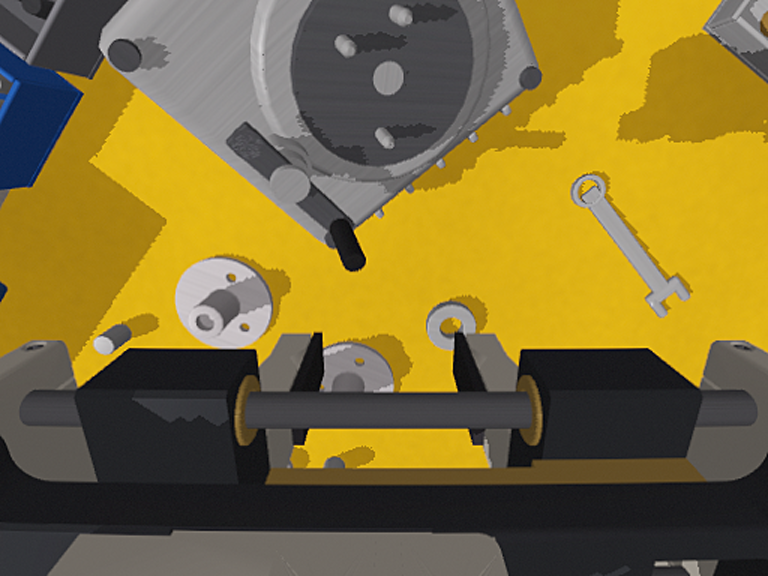

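```bash
cat > fk.py <<'E'
import numpy as np, pickle
from scipy.spatial.transform import Rotation as R
from scipy.optimize import least_squares
def rot(ax,d): return R.from_rotvec(np.radians(d)*np.array(ax)).as_matrix()
Q0=np.array([[0,1,0],[1,0,0],[0,0,-1.]])
G0=np.array([.4,.05,.45,0,.45,.2,0,0,0,0,0,0,0])
def fk(q,g):
    h1,a1,L2,a3,L4,d6,b,tx,tz,by,bz,cz,cy=g
    M=rot([0,0,1],q[0]); p=M@[a1,b,h1]
    M=M@rot([0,1,0],q[1]); p=p+M@[0,0,L2]
    M=M@rot([0,1,0],-q[2]); p=p+M@[L4,0,a3]
    M=M@rot([1,0,0],-q[3]); p=p+M@[0,by,bz]
    M=M@rot([0,1,0],-q[4]); p=p+M@[0,cy,cz]
    M=M@rot([1,0,0],-q[5]); T=M@Q0
    return T,p+T@[tx,d6,tz]
def fit(D):
    best=None
    for reg in (.0003,):
        f=lambda g:np.r_[tuple(fk(d['joint_pos'],g)[1]-d['tool_pos'] for d in D)+(reg*(g-G0),)]
        r=least_squares(f,G0)
    return r.x,r.fun[:-len(G0)]*1e3
LO=np.array([-176,-82,-58.2,-173.8,-174.7,-173.6]);HI=np.array([176,121.7,71.7,95.5,-.2,173.6])
def ik(Rt,pt,g,q0):
    f=lambda q:np.r_[(fk(q,g)[1]-pt)*100,(R.from_matrix(fk(q,g)[0].T@Rt).as_rotvec())*30]
    r=least_squares(f,np.clip(q0,LO+.01,HI-.01),bounds=(LO,HI)); return r.x,np.abs(r.fun).max()
E
python3 - <<'E'
from h import *; from fk import *
D=pickle.load(open('L.pkl','rb')); x,f=fit(D); print(x.round(3)); print(f.reshape(-1,3).round(2))
E
```

```text
[ 0.199  0.001  0.602 -0.     0.463  0.411  0.    -0.001  0.    -0.096
  0.     0.    -0.096]
[[ 0.02 -0.02  0.45]
 [ 0.07 -0.   -0.03]
 [ 0.    0.06  0.09]
 [-0.02 -0.03 -0.03]
 [-0.06 -0.07 -0.04]
 [-0.05 -0.02 -0.17]
 [ 0.02  0.01 -0.04]
 [ 0.06  0.02 -0.03]
 [-0.03 -0.01 -0.19]]
```

```bash
python3 - <<'E'
from h import *; from fk import *
D=pickle.load(open('L.pkl','rb')); g,_=fit(D); np.save("g.npy",g)
A,q=plate()
# flange x yaw at pick
psi=105.
rng=np.random.default_rng(0)
for a in range(0,360,30):
    Rt=toolR_plate(a)
    # tool x angle in plate = a-90 ; flange x = plate x => tool x angle rel flange x = a-90 ; at pick tool yaw = psi+a-90
    yaw=(psi+a-90+180)%360-180
    best=[]
    for h in (-.016,.06):
        sol=[]
        for k in range(12):
            q0=LO+(HI-LO)*rng.random(6)
            x,e=ik(Rt,q+A@[0,0,h],g,q0)
            if e<.02 and not any(np.abs(x-s).max()<2 for s in sol): sol.append(x)
        best.append([s.round(0).tolist() for s in sol])
    sol=[]
    for k in range(8):
        x,e=ik(toolR_down(yaw),np.array([.604,.107,-.016]),g,LO+(HI-LO)*rng.random(6))
        if e<.02 and not any(np.abs(x-s).max()<2 for s in sol): sol.append(x)
    print(a,"pick yaw",yaw,"place",best[0],"above",best[1],"pick",[s.round(0).tolist() for s in sol])
E
```

```text
0 pick yaw 15.0 place [[-11.0, 2.0, -58.0, 79.0, -0.0, 58.0]] above [[10.0, -6.0, -47.0, 28.0, -23.0, 93.0]] pick [[28.0, 27.0, -21.0, 0.0, -42.0, -103.0]]
30 pick yaw 45.0 place [[-11.0, 2.0, -58.0, 79.0, -0.0, 88.0]] above [[10.0, -6.0, -47.0, 28.0, -23.0, 123.0]] pick [[28.0, 27.0, -21.0, 0.0, -42.0, -73.0]]
60 pick yaw 75.0 place [[-9.0, 2.0, -57.0, 76.0, -1.0, 120.0]] above [[10.0, -6.0, -47.0, 28.0, -23.0, 153.0]] pick [[28.0, 27.0, -21.0, 0.0, -42.0, -43.0]]
90 pick yaw 105.0 place [] above [] pick [[28.0, 27.0, -21.0, 0.0, -42.0, -13.0]]
120 pick yaw 135.0 place [] above [[10.0, -6.0, -47.0, 28.0, -23.0, -147.0]] pick []
150 pick yaw 165.0 place [[-8.0, 2.0, -57.0, 72.0, -2.0, -148.0]] above [[10.0, -6.0, -47.0, 28.0, -23.0, -117.0]] pick [[28.0, 27.0, -21.0, -0.0, -42.0, 47.0]]
180 pick yaw -165.0 place [[-8.0, 2.0, -57.0, 73.0, -2.0, -118.0]] above [[10.0, -6.0, -47.0, 28.0, -23.0, -87.0]] pick [[28.0, 27.0, -21.0, -0.0, -42.0, 77.0]]
210 pick yaw -135.0 place [[-8.0, 2.0, -57.0, 74.0, -1.0, -89.0]] above [[10.0, -6.0, -47.0, 28.0, -23.0, -58.0]] pick [[28.0, 27.0, -21.0, -0.0, -42.0, 107.0]]
240 pick yaw -105.0 place [[-10.0, 2.0, -57.0, 78.0, -1.0, -61.0]] above [[10.0, -6.0, -47.0, 28.0, -23.0, -28.0]] pick [[28.0, 27.0, -21.0, 0.0, -42.0, 137.0]]
270 pick yaw -75.0 place [[-11.0, 2.0, -58.0, 80.0, -0.0, -33.0]] above [[10.0, -6.0, -47.0, 28.0, -23.0, 2.0]] pick [[28.0, 27.0, -21.0, 0.0, -42.0, 167.0]]
300 pick yaw -45.0 place [[-11.0, 2.0, -58.0, 80.0, -0.0, -3.0]] above [[10.0, -6.0, -47.0, 28.0, -23.0, 32.0]] pick [[28.0, 27.0, -21.0, -0.0, -42.0, -163.0]]
330 pick yaw -15.0 place [[-11.0, 2.0, -58.0, 79.0, -0.0, 28.0]] above [[10.0, -6.0, -47.0, 28.0, -23.0, 62.0]] pick [[28.0, 27.0, -21.0, -0.0, -42.0, -133.0]]
```

```bash
cat >> h.py <<'E'
TIP=.033; GR=.052
def place_pose(a,dl,gh,h=0,dx=0,dy=0,Ap=None):
    """tool pose when flange underside is h above plate face; gh grasp height over underside; dl tilt about jaw axis (deg)"""
    A,q=plate() if Ap is None else Ap
    R0=toolR_plate(a); Rt=R0@R.from_rotvec([0,0,np.radians(dl)]).as_matrix()
    return Rt, q+A@[dx,dy,h+gh]+GR*Rt[:,1]
def pick_pose(c,yaw,dl,gh,up=0):
    Rt=toolR_down(yaw)@R.from_rotvec([0,0,np.radians(dl)]).as_matrix()
    return Rt,np.array([c[0],c[1],gh+up])+GR*Rt[:,1]
E
python3 - <<'E'
from h import *; from fk import *
g=np.load("g.npy"); rng=np.random.default_rng(1)
def sols(P):
    s=[]
    for k in range(10):
        x,e=ik(*P,g,LO+(HI-LO)*rng.random(6))
        if e<.02 and not any(np.abs(x-t).max()<2 for t in s): s.append(x)
    return [t.round(0).tolist() for t in s]
for a in (132.7,132.7-180):
  for dl in (0,10,15,20,-15):
    print(a,dl,"y",place_pose(a,dl,.036)[0][:,1].round(2),"place",sols(place_pose(a,dl,.036)),"up",sols(place_pose(a,dl,.036,.08)),"pick",sols(pick_pose((.604,.107),105+a-90,dl,.036)),pick_pose((.604,.107),105+a-90,dl,.036)[0][:,1].round(2))
E
```

```text
132.7 0 y [ 0.49 -0.1  -0.87] place [[-8.0, 2.0, -57.0, 72.0, -2.0, -165.0]] up [[10.0, -6.0, -47.0, 27.0, -24.0, -134.0]] pick [[28.0, 27.0, -21.0, -0.0, -42.0, 29.0]] [ 0.  0. -1.]
132.7 10 y [ 0.34 -0.07 -0.94] place [[8.0, 6.0, -36.0, 13.0, -30.0, -119.0]] up [[10.0, -2.0, -33.0, 11.0, -40.0, -118.0]] pick [[33.0, 24.0, -35.0, 19.0, -29.0, 8.0]] [ 0.15 -0.09 -0.98]
132.7 15 y [ 0.25 -0.05 -0.97] place [[7.0, 9.0, -29.0, 8.0, -38.0, -114.0]] up [[9.0, 1.0, -28.0, 7.0, -47.0, -114.0]] pick [[33.0, 22.0, -43.0, 38.0, -22.0, -10.0]] [ 0.22 -0.14 -0.97]
132.7 20 y [ 0.17 -0.03 -0.98] place [[6.0, 11.0, -24.0, 4.0, -46.0, -110.0]] up [[8.0, 4.0, -23.0, 4.0, -54.0, -111.0]] pick [[27.0, 21.0, -52.0, 69.0, -18.0, -35.0]] [ 0.29 -0.18 -0.94]
132.7 -15 y [ 0.69 -0.14 -0.71] place [] up [] pick [[21.0, 33.0, -6.0, -14.0, -61.0, 45.0]] [-0.22  0.14 -0.97]
-47.30000000000001 0 y [ 0.49 -0.1  -0.87] place [[-11.0, 2.0, -58.0, 80.0, -0.0, 10.0]] up [[11.0, -7.0, -47.0, 28.0, -24.0, 46.0]] pick [[28.0, 27.0, -21.0, -0.0, -42.0, -150.0]] [ 0.  0. -1.]
-47.30000000000001 10 y [ 0.63 -0.12 -0.77] place [] up [] pick [[23.0, 30.0, -10.0, -10.0, -55.0, -139.0]] [-0.15  0.09 -0.98]
-47.30000000000001 15 y [ 0.69 -0.14 -0.71] place [] up [] pick [[20.0, 33.0, -6.0, -14.0, -61.0, -135.0]] [-0.22  0.14 -0.97]
-47.30000000000001 20 y [ 0.75 -0.15 -0.64] place [] up [] pick [[18.0, 35.0, -1.0, -17.0, -67.0, -132.0]] [-0.29  0.18 -0.94]
-47.30000000000001 -15 y [ 0.25 -0.05 -0.97] place [[7.0, 9.0, -29.0, 8.0, -38.0, 66.0]] up [[9.0, 1.0, -28.0, 7.0, -47.0, 66.0]] pick [[32.0, 22.0, -43.0, 38.0, -22.0, 170.0]] [ 0.22 -0.14 -0.97]
```

```bash
cat > pk.py <<'E'
from h import *; from fk import *
c=(.604,.107)
Rt,pt=pick_pose(c,147.7,10,.036,.10)
pt=pt+Rt[:,0]*.05
E
python3 - <<'E'
from pk import *
g=np.load("g.npy"); o=log(); print(pt,ik(Rt,pt,g,o["joint_pos"])); plan(Rt,pt,10)
E
```

```text
[0.57001144 0.12848667 0.07610759] (array([ 38.36589159,  14.23755888, -31.9910297 ,  14.36579678,
       -41.33106083,   8.72343915]), np.float64(5.828670879282072e-14))
10 rows of [0.98, 1.32, -1.73, -0.17, -1.76, 0.96] |v|mm 23.9 deg 2.01
```

```bash
sed -i 's/,.10)/,.15)/; s/\*.05/*.04/' pk.py; python3 - <<'E'
from pk import *
print(pt);plan(Rt,pt,10)
E
```

```text
[0.57833565 0.12322433 0.12784407]
10 rows of [0.84, 0.81, -1.75, -0.17, -1.76, 0.96] |v|mm 21.1 deg 2.01
```

```bash
python3 -m pendant '[[[0.84,0.8,-1.75,-0.17,-1.76,0.96,1],[0.84,0.8,-1.75,-0.17,-1.76,0.96,1],[0.84,0.8,-1.75,-0.17,-1.76,0.96,1],[0.84,0.8,-1.75,-0.17,-1.76,0.96,1],[0.84,0.8,-1.75,-0.17,-1.76,0.96,1],[0.84,0.8,-1.75,-0.17,-1.76,0.96,1],[0.84,0.8,-1.75,-0.17,-1.76,0.96,1],[0.84,0.8,-1.75,-0.17,-1.76,0.96,1],[0.84,0.8,-1.75,-0.17,-1.76,0.96,1],[0.84,0.8,-1.75,-0.17,-1.76,0.96,1],[0,0,0,0,0,0,1],[0,0,0,0,0,0,1]]]'
python3 - <<'E'
from pk import *
plan(Rt,pt,1); o=log(); w=snapshot("wrist"); save(w,"w10.png"); pickle.dump((o,w),open("w10.pkl","wb"))
print(proj(w,[[.604,.107,.008],[.604,.107,.053]],o))
E
```

```text
clock: 11.93
tool_pos: [0.5769, 0.1231, 0.1264]
orientation: [-89.7, 9.8, 147.9]
force: [-0.4, -0.7, -0.3]
opening: 0.0879
1 rows of [-0.14, -0.13, -0.09, -0.27, 0.18, 0.19] |v|mm 2.1 deg 0.38
[[257.53328331 161.89537533]
 [257.59822461 164.3525478 ]]
```

View pics/w10.png

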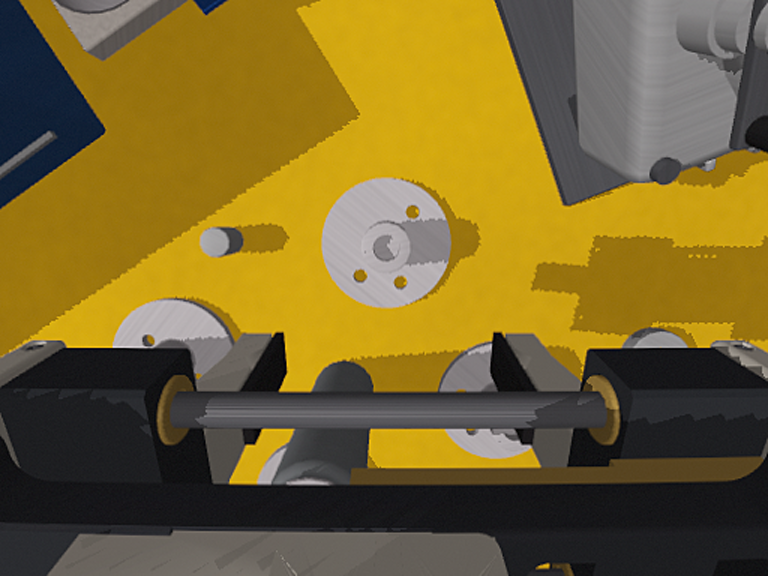

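```bash
cat > fl.py <<'E'
from h import *
def measure(w,o,c,z=.008,silh=False):
    """flange disc centre (world xy) & hole angles on top plane z"""
    hsv=cv2.cvtColor(w["image"],cv2.COLOR_RGB2HSV)
    yel=(hsv[...,1]>90)
    u=proj(w,[[c[0],c[1],z]],o)[0].astype(int)
    m=(~yel).astype(np.uint8)
    n,lab=cv2.connectedComponents(m); L=lab==lab[u[1]+0,u[0]]
    cs,_=cv2.findContours(L.astype(np.uint8),cv2.RETR_CCOMP,cv2.CHAIN_APPROX_NONE)
    cs=sorted(cs,key=len); return L,cs
E
python3 - <<'E'
from fl import *
o,w=pickle.load(open("w10.pkl","rb"))
L,cs=measure(w,o,(.604,.107))
ct=cs[-1].reshape(-1,2); P=onplane(w,ct,.008,o)[:,:2]
from scipy.optimize import least_squares
r=least_squares(lambda x:np.hypot(P[:,0]-x[0],P[:,1]-x[1])-x[2],[.604,.107,.05],loss="soft_l1",f_scale=.0006)
print(len(ct),r.x.round(4),r.fun.std())
for h in cs[:-1]:
    m=np.zeros(L.shape,np.uint8);cv2.drawContours(m,[h],-1,1,-1)
    hs=h.reshape(-1,2).mean(0)
    x=onplane(w,[hs],.008,o)[0][:2]-r.x[:2]; print(len(h),hs,np.hypot(*x).round(4),np.degrees(np.arctan2(x[1],x[0])).round(1))
crop(w,"w10c.png",(257,162),(48,48),8)
E
```

```text
242 [0.6038 0.1076 0.0497] 0.00035762520215115506
26 [266.5 187.5] 0.0316 168.2
26 [274.46153846 140.92307692] 0.0317 -71.2
27 [239.81481481 183.25925926] 0.0319 108.1
```

View pics/w10c.png

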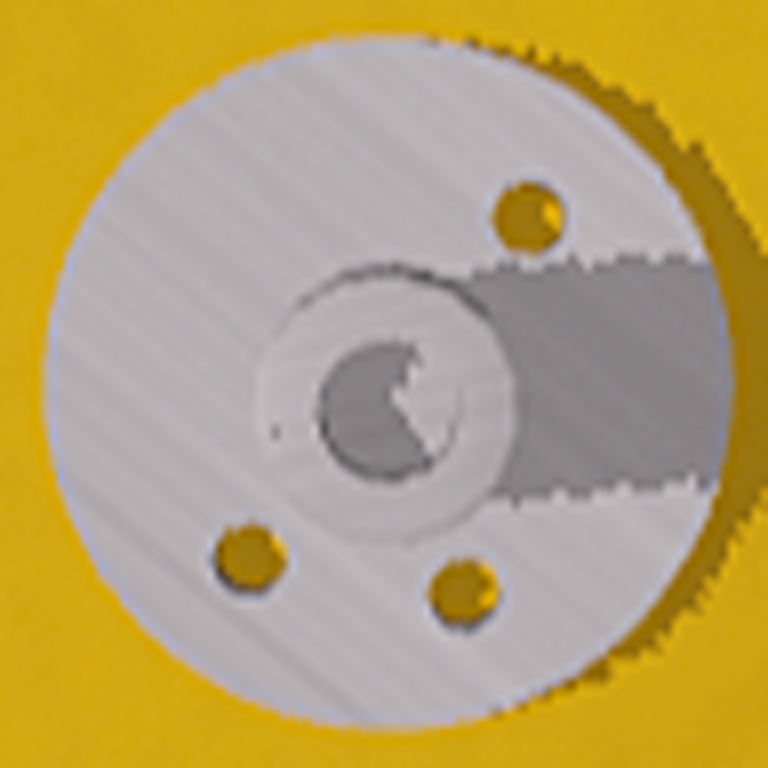

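```bash
cat > pk.py <<'E'
from h import *; from fk import *
c=(.6038,.1076); Y=151.1
Rt,p1=pick_pose(c,Y,10,.036,.06); _,p2=pick_pose(c,Y,10,.036,0)
E
python3 - <<'E'
from pk import *
g=np.load("g.npy"); print(ik(Rt,p2,g,ctrl.get_obs()["joint_pos"])[0].round(1)); plan(Rt,p1,5); plan(Rt,p2,5,(Rt,p1))
E
```

```text
[ 32.8  23.5 -34.8  18.9 -28.2  12. ]
5 rows of [-0.5, 1.76, -0.02, -0.16, -0.65, 0.04] |v|mm 18.3 deg 0.67
5 rows of [0.21, 1.18, 0.0, 0.0, 0.0, 0.0] |v|mm 12.0 deg 0.0
```

```bash
python3 -m pendant '[[[-0.5,1.76,0,-0.16,-0.65,0.04,0.85],[-0.5,1.76,0,-0.16,-0.65,0.04,0.85],[-0.5,1.76,0,-0.16,-0.65,0.04,0.85],[-0.5,1.76,0,-0.16,-0.65,0.04,0.85],[-0.5,1.76,0,-0.16,-0.65,0.04,0.85],[0,0,0,0,0,0,0.85],[0,0,0,0,0,0,0.85]]]'
python3 - <<'E'
from pk import *
log(); plan(Rt,p1,1); plan(Rt,p2,5)
p=snapshot("scene"); crop(p,"s11.png",(265,225),(70,65),5)
Rc,pc=cur();pr=lambda X:((proj(p,[X])[0]-[195,160]+.5)*5).round().tolist()
print([pr(pc+Rc@[0,-.033,z]) for z in(-.037,.037)])
E
```

```text
clock: 12.57
tool_pos: [0.6118, 0.101, 0.0454]
orientation: [-90.0, 10.0, 150.9]
force: [0.5, 0.7, 0.6]
opening: 0.0744
1 rows of [0.13, 0.04, -0.19, -0.01, -0.15, -0.03] |v|mm 2.3 deg 0.15
5 rows of [0.23, 1.19, -0.04, -0.0, -0.03, -0.01] |v|mm 12.1 deg 0.03
[[515.0, 395.0], [358.0, 399.0]]
```

View pics/s11.png

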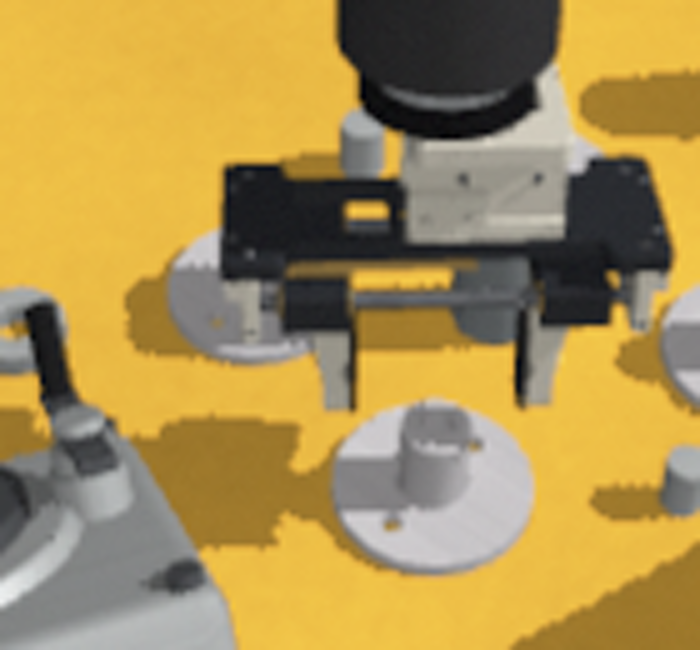

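```bash
python3 -m pendant '[[[0.23,1.19,-0.04,0,0,0,0.85],[0.23,1.19,-0.04,0,0,0,0.85],[0.23,1.19,-0.04,0,0,0,0.85],[0.23,1.19,-0.04,0,0,0,0.85],[0.23,1.19,-0.04,0,0,0,0.85],[0,0,0,0,0,0,0.85],[0,0,0,0,0,0,0.85]]]'
python3 - <<'E'
from pk import *
log(); plan(Rt,p2,1)
o=ctrl.get_obs();w=snapshot("wrist"); save(w,"w12.png");p=snapshot("scene"); crop(p,"s12.png",(265,225),(70,65),5)
E
```

```text
clock: 13.2
tool_pos: [0.6127, 0.1049, -0.0137]
orientation: [-90.1, 10.1, 151.1]
force: [-0.7, 0.2, 0.9]
opening: 0.0747
1 rows of [0.03, 0.15, 0.19, 0.14, -0.04, -0.12] |v|mm 2.4 deg 0.18
```

View pics/s12.png

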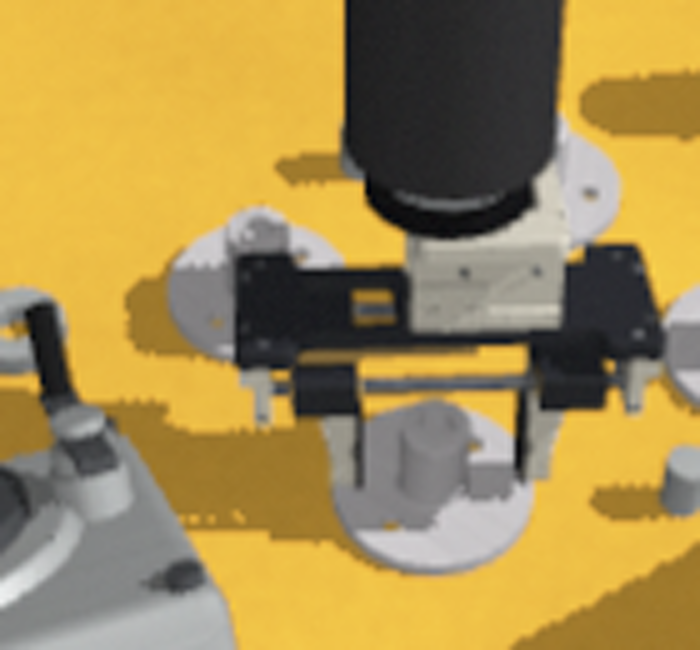

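View pics/w12.png

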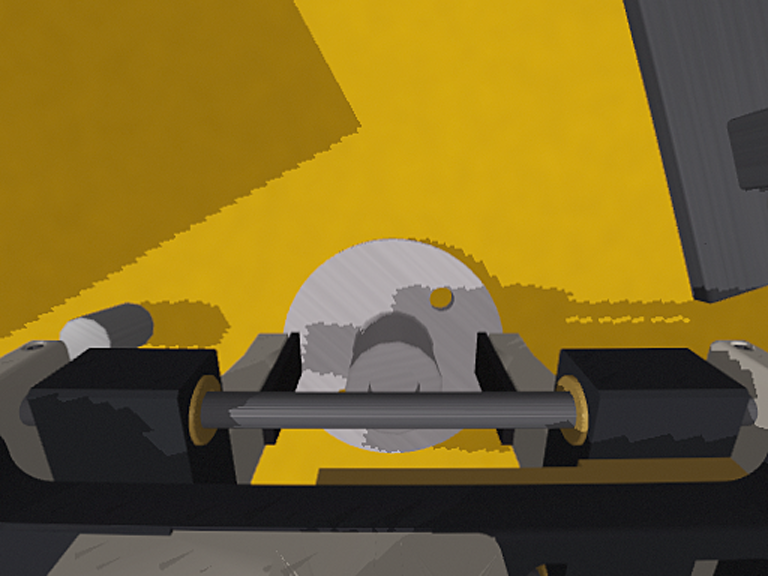

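```bash
python3 -m pendant '[[[0.03,0.1,0.19,0,0,0,0.85],[0,0,0,0,0,0,0.3],[0,0,0,0,0,0,0.2],[0,0,0,0,0,0,0.2],[0,0,0,0,0,0,0.2],[0,0,0,0,0,0,0.2],[0,0,0,0,0,0,0.2],[0,0,0,0,0,0,0.2],[0,0,0,0,0,0,0.2]]]'
python3 - <<'E'
from pk import *
log(); plan(Rt,p2,1);
E
```

```text
clock: 14.05
tool_pos: [0.6115, 0.1032, -0.0156]
orientation: [-90.1, 10.1, 151.1]
force: [0.3, 0.6, 0.3]
opening: 0.0335
1 rows of [-0.02, -0.04, -0.02, 0.12, -0.04, -0.09] |v|mm 0.5 deg 0.16
```

```bash
python3 -m pendant '[[[-0.26,-1.47,0,0,0,0,0],[-0.4,-2.3,0,0,0,0,0],[-0.53,-2.95,0,0,0,0,0],[-0.53,-2.95,0,0,0,0,0],[-0.53,-2.95,0,0,0,0,0],[-0.53,-2.95,0,0,0,0,0],[-0.35,-2,0,0,0,0,0],[0,0,0,0,0,0,0],[0,0,0,0,0,0,0]]]'
python3 - <<'E'
from pk import *
o=log();print(o["joint_pos"].round(1)); w=snapshot("wrist"); save(w,"w13.png");pickle.dump((o,w),open("w13.pkl","wb")); p=snapshot("scene"); crop(p,"s13.png",(265,185),(70,65),5)
pickle.dump((o,p),open("s13.pkl","wb"))
Rc,pc=cur()
# predicted flange in hand: undo tilt
Rf0=Rc@R.from_rotvec([0,0,np.radians(-10)]).as_matrix(); gp=pc-GR*Rc[:,1]
cen=gp+Rf0[:,1]*(.036-.008)
X=[]
for ang in (0,60,180):
    b=np.radians(ang-(132.7-90)) # angle from tool x in flange plane, CCW from boss side
    # flange frame: zf=-tool y ; direction at angle from tool x ccw about zf
    X.append(cen+.032*(np.cos(b)*Rf0[:,0]+np.sin(b)*np.cross(-Rf0[:,1],Rf0[:,0])))
print("w",(proj(w,X+[cen],o)*1.5).round(1).tolist(),"s",((proj(p,X+[cen])-[195,120]+.5)*5).round(0).tolist())
E
```

```text
clock: 14.8
tool_pos: [0.6112, 0.103, 0.1632]
orientation: [-90.2, 10.1, 151.0]
force: [-0.8, -0.0, -5.6]
opening: 0.0338
[ 33.5  11.8 -21.1  11.1 -52.7  21.1]
w [[344.4, 398.9], [411.5, 413.3], [439.7, 299.4], [391.2, 350.1]] s [[489.0, 392.0], [417.0, 383.0], [397.0, 472.0], [444.0, 431.0]]
```

View pics/w13.png

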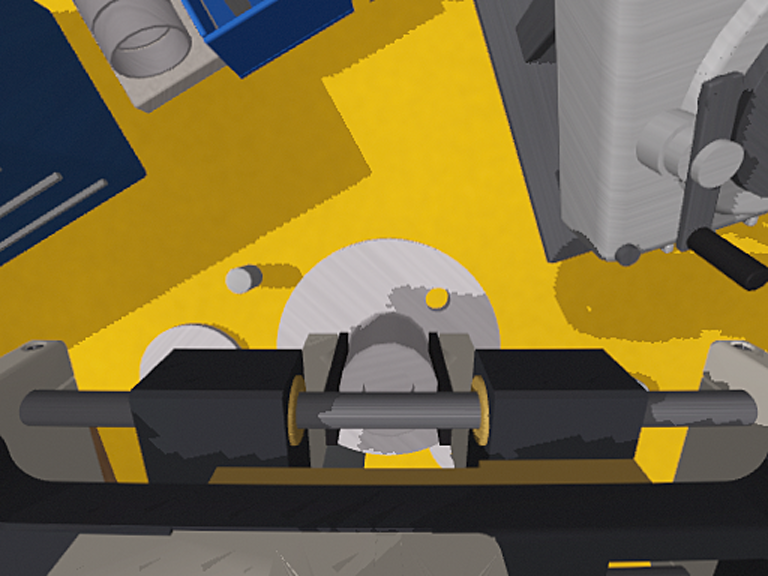

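View pics/s13.png

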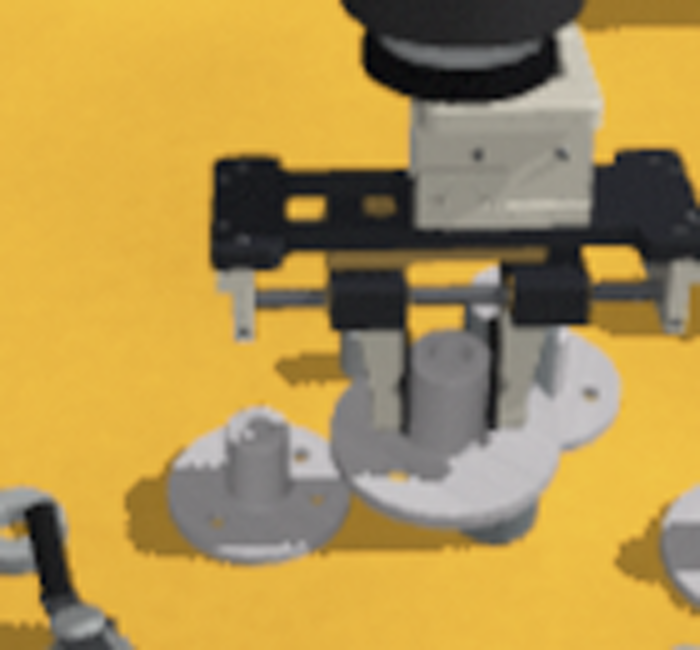

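```bash
cat > hand.py <<'E'
from h import *
from scipy.optimize import least_squares
def contour(w,rmax=222):
    hsv=cv2.cvtColor(w["image"],cv2.COLOR_RGB2HSV); m=(hsv[...,1]<=90).astype(np.uint8)
    n,lab=cv2.connectedComponents(m); L=(lab==lab[175,258]).astype(np.uint8)
    cs,h=cv2.findContours(L,cv2.RETR_CCOMP,cv2.CHAIN_APPROX_NONE)
    return L,cs
def projtool(w,X):
    M=w["mount"]; A=M[:3,:3]; return cv2.projectPoints(np.array(X,float).reshape(-1,1,3),cv2.Rodrigues(A.T)[0],-A.T@M[:3,3],w["camera_matrix"],w["dist_coeffs"])[0].reshape(-1,2)
def model(x):
    c=np.array(x[:3]); Rf=R.from_euler("ZX",[-x[3],x[4]],degrees=True).as_matrix() # tool-frame rotation; flange 'tool-like' frame
    return c,Rf  # disc normal = -Rf[:,1]
t=np.linspace(0,2*np.pi,180,endpoint=False)
def hull(w,x):
    c,Rf=model(x); r=.05*(np.cos(t)[:,None]*Rf[:,0]+np.sin(t)[:,None]*Rf[:,2])
    P=projtool(w,np.r_[c+r,c-.008*Rf[:,1]+r]); return cv2.convexHull(P.astype(np.float32))
def holept(x,phi,h=.004):
    c,Rf=model(x); b=np.radians(phi); return c-h*Rf[:,1]+.032*(np.cos(b)*Rf[:,0]+np.sin(b)*np.cross(-Rf[:,1],Rf[:,0]))
def fitflange(w,pts,hole=None,sig=(.5,.3)):
    x0=[0,-.052+.036,0,10,0,-42.7+180]
    def f(x):
        hl=hull(w,x); d=np.array([cv2.pointPolygonTest(hl,(float(a),float(b)),True) for a,b in pts])
        e=[(x[3]-10)/sig[0]*3,(x[4])/sig[1]*3]
        if hole is not None: e+=list((projtool(w,[holept(x,x[5])])[0]-hole)*5)
        return np.r_[d-.5*0,e]
    r=least_squares(f,x0,x_scale=[.01,.01,.01,1,1,5],diff_step=1e-4,loss="soft_l1",f_scale=1.); return r.x,r.fun
E
python3 - <<'E'
from hand import *
o,w=pickle.load(open("w13.pkl","rb")); L,cs=contour(w)
cs=sorted(cs,key=lambda c:-len(c)); print([ (len(c),c.reshape(-1,2).mean(0).round(1).tolist()) for c in cs[:6]])
ct=cs[0].reshape(-1,2); k=(ct[:,1]<220)&(ct[:,0]>184)&(ct[:,0]<334)&(ct[:,1]>150)
pts=ct[k]; print(len(pts),pts.min(0),pts.max(0))
hole=[c.reshape(-1,2).mean(0) for c in cs if 15<len(c)<60 and abs(c.reshape(-1,2).mean(0)-[291,199]).max()<5]
print(hole)
x,f=fitflange(w,pts,hole[0]); print(x.round(4),np.abs(f).max(),f.std())
x,f=fitflange(w,pts,hole[0],(5,3)); print(x.round(4),np.abs(f).max(),f.std())
E
```

```text
[(1472, [253.7, 295.5]), (722, [306.4, 312.4]), (144, [80.6, 302.9]), (121, [195.9, 273.0]), (116, [320.9, 273.4]), (71, [418.8, 375.6])]
184 [186 159] [332 219]
[array([290.88636364, 198.43181818])]
[ 6.400000e-03 -1.650000e-02 -2.000000e-04  1.000710e+01 -1.500000e-03
  1.369666e+02] 0.6423065506526722 0.2775598886761356
[ 6.400000e-03 -1.650000e-02 -2.000000e-04  1.017280e+01 -9.360000e-02
  1.369382e+02] 0.6346125969993426 0.27697580287548473
```

```bash
cat > pp.py <<'E'
from h import *; from fk import *
g=np.load("g.npy")
Rp,P0=place_pose(132.7,10,.036)
A,q=plate()
look=P0+A[:,2]*.12+Rp[:,0]*.07
def chain(start,rows,N):
    Rc,pc=start; v=np.array(rows[:3])/100; w=np.radians(rows[3:6]); jq=ctrl.get_obs()["joint_pos"]; out=[]
    for k in range(N):
        pc=pc+Rc@v; Rc=Rc@R.from_rotvec(w).as_matrix(); jq,e=ik(Rc,pc,g,jq); out.append(np.r_[jq.round(0),round(e,3)])
    print(np.array(out)[::max(1,N//6)].tolist(),out[-1].tolist()); return Rc,pc
E
python3 - <<'E'
from pp import *
print(look,Rp)
Rc,pc=cur(); up=pc+[0,0,.08]
plan(Rc,up,3); plan(Rp,up,26,(Rc,up)); plan(Rp,look,10,(Rp,up))
w=R.from_matrix(Rc.T@Rp).as_rotvec(degrees=True)/26
s=chain((Rc,up),[0,0,0,*w],26)
E
```

```text
[ 0.60543036 -0.15127424  0.26161242] [[ 9.22052907e-01  3.35631348e-01  1.92795318e-01]
 [-1.81066926e-01 -6.62184589e-02  9.81238954e-01]
 [ 3.42101162e-01 -9.39663085e-01 -2.85186114e-04]]
3 rows of [-0.46, -2.63, -0.0, 0.0, 0.0, 0.0] |v|mm 26.7 deg 0.0
26 rows of [-0.0, 0.0, 0.0, -0.55, 6.23, -0.25] |v|mm 0.0 deg 6.26
10 rows of [0.49, -0.04, -2.5, 0.0, 0.0, 0.0] |v|mm 25.4 deg 0.0
[[33.0, 9.0, -14.0, 9.0, -63.0, 18.0, 0.0], [32.0, 8.0, -14.0, 8.0, -61.0, -6.0, 0.0], [32.0, 6.0, -16.0, 7.0, -58.0, -30.0, 0.0], [32.0, 5.0, -19.0, 9.0, -55.0, -56.0, 0.0], [33.0, 3.0, -22.0, 11.0, -52.0, -84.0, 0.0], [35.0, 2.0, -25.0, 15.0, -49.0, -113.0, 0.0], [36.0, 2.0, -27.0, 19.0, -48.0, -142.0, 0.0]] [37.0, 2.0, -28.0, 20.0, -48.0, -150.0, 0.0]
```

```bash
python3 -m pendant '[[[-0.46,-2.63,0,0,0,0,0],[-0.46,-2.63,0,0,0,0,0],[-0.46,-2.63,0,0,0,0,0],[0,0,0,-0.55,6.23,-0.25,0],[0,0,0,-0.55,6.23,-0.25,0],[0,0,0,-0.55,6.23,-0.25,0],[0,0,0,-0.55,6.23,-0.25,0],[0,0,0,-0.55,6.23,-0.25,0],[0,0,0,-0.55,6.23,-0.25,0],[0,0,0,-0.55,6.23,-0.25,0],[0,0,0,-0.55,6.23,-0.25,0],[0,0,0,-0.55,6.23,-0.25,0]]]'
python3 -m pendant '[[[0,0,0,-0.55,6.23,-0.25,0],[0,0,0,-0.55,6.23,-0.25,0],[0,0,0,-0.55,6.23,-0.25,0],[0,0,0,-0.55,6.23,-0.25,0],[0,0,0,-0.55,6.23,-0.25,0],[0,0,0,-0.55,6.23,-0.25,0],[0,0,0,-0.55,6.23,-0.25,0],[0,0,0,-0.55,6.23,-0.25,0],[0,0,0,-0.55,6.23,-0.25,0],[0,0,0,-0.55,6.23,-0.25,0]]]'
python3 -m pendant '[[[0,0,0,-0.55,6.23,-0.25,0],[0,0,0,-0.55,6.23,-0.25,0],[0,0,0,-0.55,6.23,-0.25,0],[0,0,0,-0.55,6.23,-0.25,0],[0,0,0,-0.55,6.23,-0.25,0],[0,0,0,-0.55,6.23,-0.25,0],[0,0,0,-0.55,6.23,-0.25,0]]]'
python3 - <<'E'
from pp import *
o=log();print(o["joint_pos"].round(1)); plan(Rp,look,10)
E
```

```text
clock: 15.9
tool_pos: [0.6099, 0.1021, 0.2401]
orientation: [-101.4, 1.4, 94.9]
force: [-1.2, 0.5, -3.7]
opening: 0.0337
clock: 16.73
tool_pos: [0.6098, 0.102, 0.2401]
orientation: [-100.0, -14.1, 34.0]
force: [-1.4, 0.0, -4.4]
opening: 0.0338
clock: 17.32
tool_pos: [0.6098, 0.102, 0.2401]
orientation: [-90.1, -20.0, -11.4]
force: [-1.3, -0.3, -4.4]
opening: 0.0335
[  37.     2.   -28.    20.1  -48.3 -150.3]
10 rows of [0.5, -0.05, -2.49, 0.02, -0.02, 0.0] |v|mm 25.4 deg 0.03
```

```bash
python3 -m pendant '[[[0.5,-0.05,-2.5,0,0,0,0],[0.5,-0.05,-2.5,0,0,0,0],[0.5,-0.05,-2.5,0,0,0,0],[0.5,-0.05,-2.5,0,0,0,0],[0.5,-0.05,-2.5,0,0,0,0],[0.5,-0.05,-2.5,0,0,0,0],[0.5,-0.05,-2.5,0,0,0,0],[0.5,-0.05,-2.5,0,0,0,0],[0.5,-0.05,-2.5,0,0,0,0],[0.5,-0.05,-2.5,0,0,0,0],[0,0,0,0,0,0,0],[0,0,0,0,0,0,0]]]'
python3 - <<'E'
from pp import *
o=log();print(o["joint_pos"].round(1)); plan(Rp,look,1)
w=snapshot("wrist"); save(w,"w14.png");pickle.dump((o,w),open("w14.pkl","wb")); p=snapshot("scene"); save(p,"s14.png"); pickle.dump((o,p),open("s14.pkl","wb"))
E
```

```text
clock: 18.32
tool_pos: [0.6061, -0.1528, 0.2622]
orientation: [-90.0, -20.0, -11.2]
force: [0.1, 0.6, -4.0]
opening: 0.0333
[   8.1    0.7  -22.     8.7  -48.7 -114. ]
1 rows of [-0.11, 0.03, 0.13, 0.07, -0.11, -0.04] |v|mm 1.7 deg 0.13
```

View pics/w14.png

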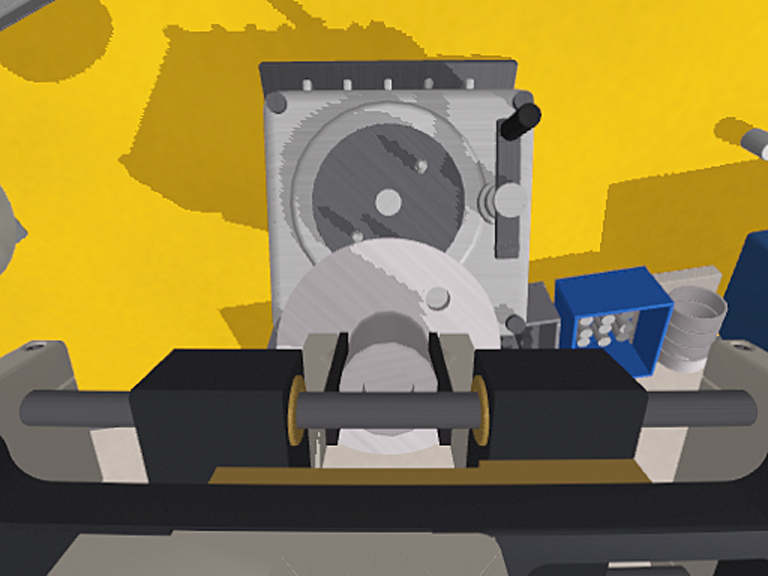

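View pics/s14.png

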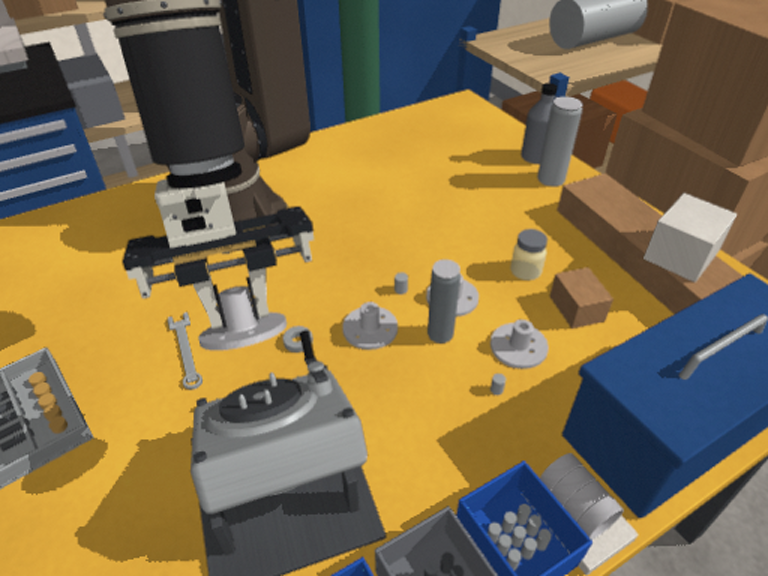

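```bash
python3 - <<'E'
from h import *
o,w=pickle.load(open("w14.pkl","rb")); crop(w,"w14c.png",(258,125),(70,50),8)
A,q=plate()
X=[q+A@[.032*np.cos(np.radians(a)),.032*np.sin(np.radians(a)),.018] for a in (0,60,180)]+[q]+[q+A@[.054*np.cos(b),.054*np.sin(b),0] for b in np.radians([0,90,180,270])]
print(((proj(w,X,o)-[188,75]+.5)*8).round().tolist())
E
```

```text
[[401.0, 687.0], [649.0, 742.0], [749.0, 303.0], [573.0, 502.0], [302.0, 801.0], [868.0, 778.0], [854.0, 193.0], [269.0, 219.0]]
```

View pics/w14c.png

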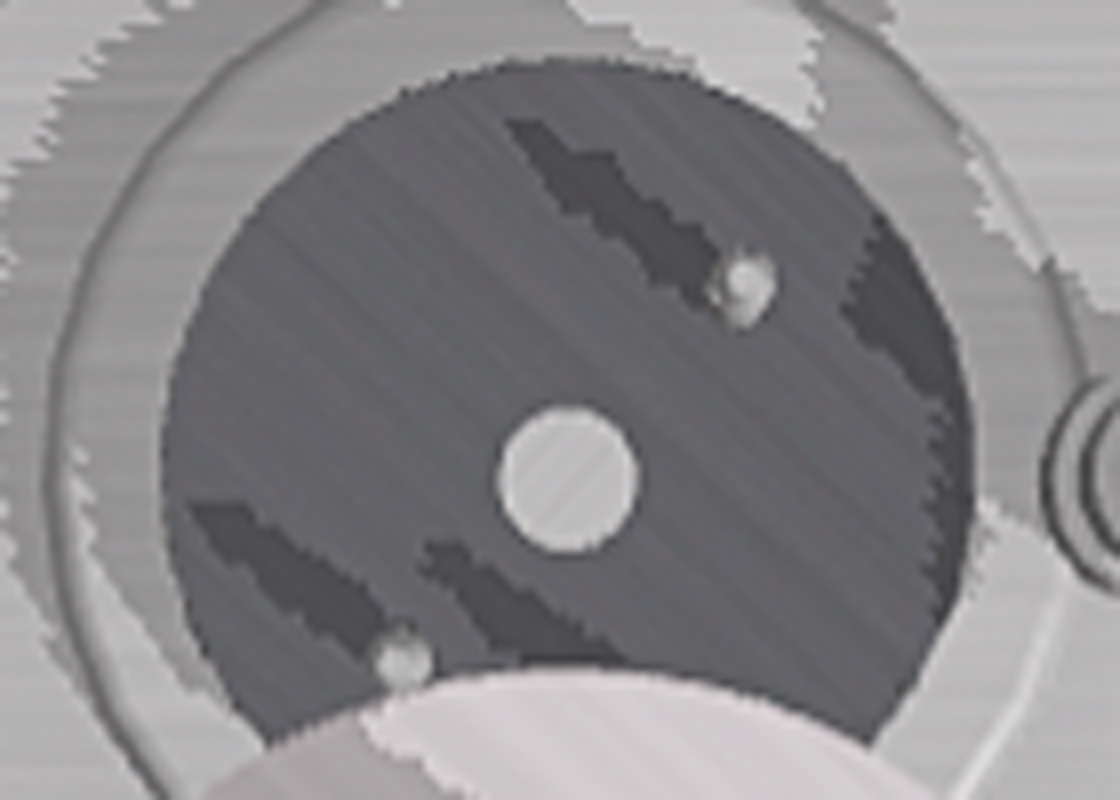

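```bash
cat > pfit.py <<'E'
from h import *
from scipy.optimize import least_squares
from scipy.ndimage import map_coordinates
def outline(w,o,x,win=7):
    A,q=framefit(x); gray=cv2.cvtColor(w["image"],cv2.COLOR_RGB2GRAY).astype(float)
    out=[]
    c=proj(w,[q],o)[0]
    for b in np.radians(np.arange(0,360,3)):
        X=q+A@[.054*np.cos(b),.054*np.sin(b),0]; u=proj(w,[X],o)[0]; d=u-c; d/=np.linalg.norm(d)
        s=np.arange(-win,win+.01,.25); P=u+s[:,None]*d
        v=map_coordinates(gray,[P[:,1],P[:,0]],order=1); gr=v[4:]-v[:-4]; k=gr.argmax()
        if gr[k]>25 and v[max(0,k-6)]<115: out.append(((u+(s[k]+.5)*d),b))
    return out
def fitp(views,x0,tips,wt=1.0,tiltsig=.003):
    for it in range(3):
        obs=[(w,o,outline(w,o,x0,7 if it==0 else 3)) for o,w in views]
        def f(x):
            A,q=framefit(x); e=[]
            for (w,o,ol),tp in zip(obs,tips):
                C=proj(w,[q],o)[0]
                U=np.array([a for a,_ in ol]); P=onpl_x(w,U,o,A,q); e+=list((np.hypot(P[:,0],P[:,1])-.054)*900)
                for ang,uv in tp.items():
                    X=q+A@[.032*np.cos(np.radians(ang)),.032*np.sin(np.radians(ang)),.0175]; e+=list((proj(w,[X],o)[0]-uv)*3)
            return np.r_[e,(x[1]-np.radians(30))/tiltsig]
        r=least_squares(f,x0,x_scale=[.1,.1,.1,.01,.01,.01],loss="soft_l1",f_scale=1); x0=r.x
    return x0,r.fun,[len(v[2]) for v in obs]
def onpl_x(p,uv,o,A,q):
    e,d=ray(p,uv,o); e2=(e-q)@A; d2=d@A
    return e2+d2*((0-e2[2])/d2[:,2])[:,None]
E
python3 - <<'E'
from pfit import *
w1=pickle.load(open("w1.pkl","rb"));w14=pickle.load(open("w14.pkl","rb"))
c8=lambda p,o:np.array(p)/8-.5+o
t1={0:c8((687,162),[175,75]),60:c8((487,280),[175,75]),180:c8((687,622),[175,75])}
t14={180:c8((748,280),[188,75]),0:c8((403,660),[188,75])}
for v,t,n in (([w1],[t1],"w1"),([w14],[t14],"w14"),([w1,w14],[t1,t14],"both")):
    x,f,k=fitp(v,np.array(PX),t); A,q=framefit(x); print(n,k,np.degrees(x[:3]).round(2),q.round(4),"res",np.sqrt((f**2).mean()).round(2))
    print("   tip res",[(proj(vv[1],[q+A@[.032*np.cos(np.radians(a)),.032*np.sin(np.radians(a)),.0175]],vv[0])[0]-uv).round(2).tolist() for vv,tt in zip(v,t) for a,uv in tt.items()])
E
```

```text
w1 [113] [165.67  29.86 139.92] [ 0.598  -0.1505  0.1494] res 0.54
   tip res [[0.48, 0.76], [0.65, 0.91], [0.17, 0.48]]
w14 [87] [165.71  30.03 140.05] [ 0.5979 -0.1503  0.1488] res 0.26
   tip res [[0.07, 0.01], [-0.11, 0.25]]
both [114, 87] [165.54  29.92 140.22] [ 0.5979 -0.1503  0.1493] res 0.49
   tip res [[0.38, 0.98], [0.6, 1.2], [0.25, 0.65], [0.02, 0.2], [-0.2, 0.52]]
```

```bash
cat >> h.py <<'E'
PX=[np.radians(165.7),np.radians(30),np.radians(140.07),.5979,-.1503,.1490]
CT=np.array([.0064,-.0165,-.0002])
def target(h,dx=0,dy=0,da=0,a=133.0,dl=10.08):
    A,q=plate(); Rf=R.from_euler("Z",[-dl],degrees=True).as_matrix()[0] if False else R.from_euler("Z",-dl,degrees=True).as_matrix()
    Rt=toolR_plate(a+da)@Rf.T
    return Rt,q+A@[dx,dy,h]-Rt@CT
def where():
    """flange pose in plate frame from kinematics (mm, deg)"""
    A,q=plate(); Rc,pc=cur(); Rf=R.from_euler("Z",-10.08,degrees=True).as_matrix()
    d=(pc+Rc@CT-q)@A; e=R.from_matrix(toolR_plate(133.0).T@Rc@Rf).as_rotvec(degrees=True)
    return (d*1e3).round(2),e.round(2)
E
python3 - <<'E'
from h import *; from fk import *
g=np.load("g.npy"); log(); print(where())
for h in (.05,.0): print(ik(*target(h),g,ctrl.get_obs()["joint_pos"])[0].round(1))
T5=target(.05);T2=target(.022); plan(*T5,5); plan(*T2,3,T5); plan(*target(0),4,T2)
E
```

```text
(array([ 55.77,  47.85, 109.43]), array([ 1.56,  0.3 , -0.14]))
[  10.5    1.2  -35.9   15.   -35.9 -122.7]
[   8.9    6.3  -37.4   17.   -29.2 -123.9]
5 rows of [-1.24, 1.43, 0.03, -0.32, -0.0, 0.03] |v|mm 18.9 deg 0.32
3 rows of [0.16, 0.92, -0.0, 0.0, 0.0, 0.0] |v|mm 9.3 deg 0.0
4 rows of [0.1, 0.54, 0.0, 0.0, 0.0, 0.0] |v|mm 5.5 deg 0.0
```

```bash
python3 -m pendant '[[[-1.24,1.43,0.03,-0.32,0,0,0],[-1.24,1.43,0.03,-0.32,0,0,0],[-1.24,1.43,0.03,-0.32,0,0,0],[-1.24,1.43,0.03,-0.32,0,0,0],[-1.24,1.43,0.03,-0.32,0,0,0],[0,0,0,0,0,0,0],[0,0,0,0,0,0,0],[0,0,0,0,0,0,0]]]'
python3 - <<'E'
from h import *
o=log(); print(where(),o["force"].round(1)); plan(*target(.022),3)
s=snapshot("scene"); crop(s,"s15.png",(190,245),(70,65),5); t=snapshot("top"); w=snapshot("wrist"); save(w,"w15.png"); pickle.dump((o,s,t,w),open("v15.pkl","wb"))
E
```

```text
clock: 19.08
tool_pos: [0.5758, -0.1436, 0.1775]
orientation: [-91.6, -20.3, -11.0]
force: [0.4, 0.4, -3.0]
opening: 0.0335
(array([ 1.72,  3.22, 51.4 ]), array([ 0.09, -0.07, -0.4 ])) [ 0.4  0.4 -3. ]
3 rows of [0.05, 0.98, -0.04, -0.02, 0.03, 0.13] |v|mm 9.9 deg 0.14
```

View pics/s15.png

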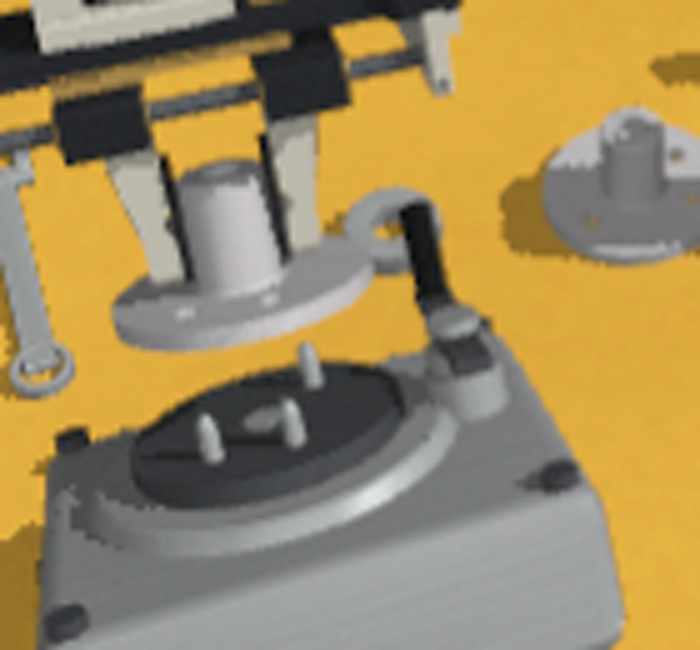

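View pics/w15.png

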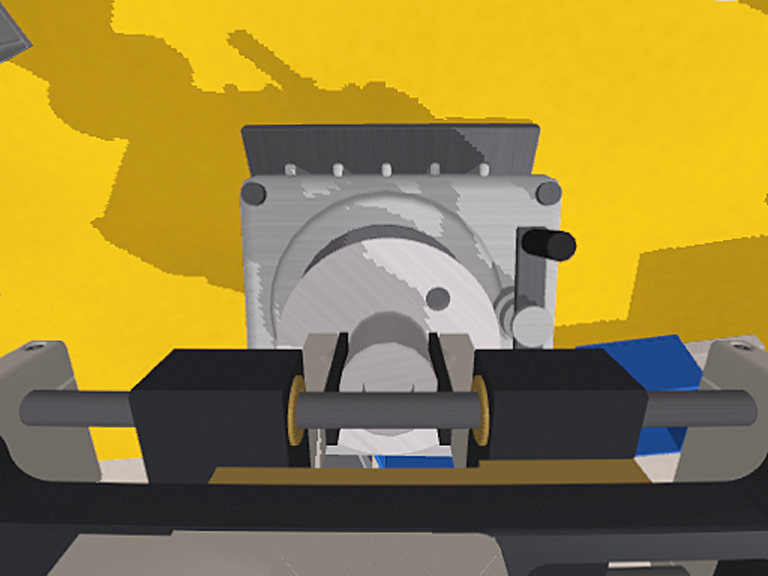

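```bash
python3 -m pendant '[[[0.05,0.95,-0.04,0,0,0.13,0],[0.05,0.95,-0.04,0,0,0.13,0],[0.05,0.95,-0.04,0,0,0.13,0],[0,0,0,0,0,0,0],[0,0,0,0,0,0,0],[0,0,0,0,0,0,0]]]'
python3 - <<'E'
from h import *
o=log(); print(where(),o["force"].round(1)); plan(*target(.022),1); plan(*target(.014),2)
s=snapshot("scene"); crop(s,"s16.png",(175,245),(50,45),8); 
A,q=plate(); Rc,pc=cur(); 
f=lambda X:((proj(s,X)-[125,200]+.5)*8).round().tolist()
print("tips",f([q+A@[.032*np.cos(a),.032*np.sin(a),.018] for a in np.radians([0,60,180])]))
E
```

```text
clock: 19.73
tool_pos: [0.5852, -0.1485, 0.1498]
orientation: [-91.6, -19.8, -11.1]
force: [-0.9, 0.7, -3.6]
opening: 0.0331
(array([-0.35, -1.78, 22.16]), array([0.01, 0.  , 0.1 ])) [-0.9  0.7 -3.6]
1 rows of [0.15, -0.01, 0.11, -0.01, -0.0, -0.1] |v|mm 1.8 deg 0.11
2 rows of [0.15, 0.39, 0.05, -0.01, -0.0, -0.05] |v|mm 4.2 deg 0.05
tips [[293.0, 506.0], [426.0, 484.0], [454.0, 395.0]]
```

View pics/s16.png

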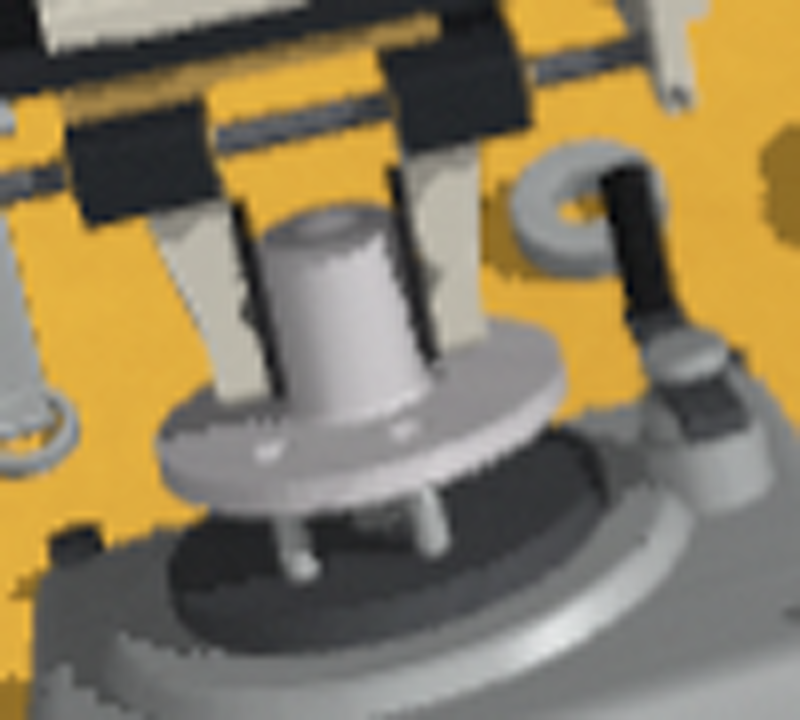

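```bash
python3 -m pendant '[[[0,0,0,0,0,0,0],[0,0,0,0,0,0,0],[0,0,0,0,0,0,0],[0,0,0,0,0,0,0]]]'
python3 - <<'E'
from h import *
o=log(); print(where(),o["force"].round(1),o["qvel"].round(2)); plan(*target(.022),1)
E
```

```text
clock: 20.12
tool_pos: [0.5853, -0.1482, 0.1505]
orientation: [-91.6, -19.8, -11.1]
force: [-0.4, -0.3, -4.0]
opening: 0.0333
(array([-0.28, -1.3 , 22.77]), array([0.05, 0.  , 0.03])) [-0.4 -0.3 -4. ] [ 0.08  0.07 -0.02  0.04 -0.03  0.06]
1 rows of [0.12, 0.06, 0.07, -0.05, 0.01, -0.03] |v|mm 1.5 deg 0.06
```

```bash
python3 -m pendant '[[[0.12,0.06,0.07,0,0,0,0],[0,0,0,0,0,0,0],[0,0,0,0,0,0,0],[0,0,0,0,0,0,0]]]'
python3 - <<'E'
from h import *
o=log(); print(where(),o["force"].round(1)); plan(*target(.013),3)
E
```

```text
clock: 20.45
tool_pos: [0.5867, -0.1479, 0.15]
orientation: [-91.6, -19.8, -11.1]
force: [0.1, -0.6, -4.6]
opening: 0.0334
(array([-0.09, -0.22, 21.7 ]), array([0.04, 0.  , 0.06])) [ 0.1 -0.6 -4.6]
3 rows of [0.06, 0.28, 0.0, -0.01, 0.0, -0.02] |v|mm 2.9 deg 0.03
```

Lateral error is within 0.3 mm. Descending onto the stud tips in small steps.

```bash
python3 -m pendant '[[[0.06,0.28,0,0,0,0,0],[0.06,0.28,0,0,0,0,0],[0.06,0.28,0,0,0,0,0],[0,0,0,0,0,0,0],[0,0,0,0,0,0,0]]]'
python3 - <<'E'
from h import *
o=log(); print(where(),o["force"].round(1),o["moment"].round(2)); plan(*target(.006),3)
s=snapshot("scene"); crop(s,"s17.png",(175,245),(50,45),8)
E
```

```text
clock: 20.87
tool_pos: [0.5919, -0.1493, 0.1429]
orientation: [-91.6, -19.9, -11.1]
force: [3.7, -4.1, -4.1]
opening: 0.0334
(array([ 0.83,  0.41, 12.81]), array([0.03, 0.  , 0.01])) [ 3.7 -4.1 -4.1] [-1.1   0.26 -0.5 ]
3 rows of [0.01, 0.23, 0.01, -0.01, 0.0, -0.0] |v|mm 2.3 deg 0.01
```

View pics/s17.png

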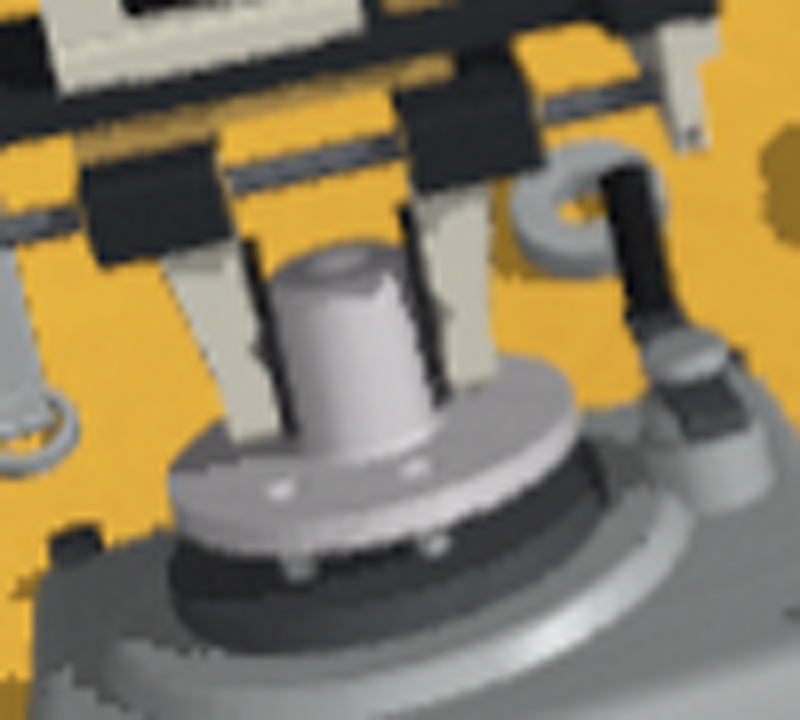

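```bash
cat >> h.py <<'E'
def mv(dx,dy,dz): # plate-frame mm -> tool cm
    A,q=plate(); Rc,_=cur(); return (Rc.T@(A@np.array([dx,dy,dz]))/10).round(3).tolist()
def frc():
    A,q=plate(); o=ctrl.get_obs(); return (A.T@(o["force"]-[0,-.2,-4.2])).round(1)
E
python3 - <<'E'
from h import *
print(frc(),where()); print("x",mv(1,0,0),"y",mv(0,1,0),"z",mv(0,0,-1))
E
```

```text
[ 5.1  0.3 -4.1] (array([ 0.82,  0.42, 12.84]), array([0.03, 0.01, 0.01]))
x [0.072, -0.013, -0.068] y [0.067, -0.012, 0.073] z [0.018, 0.098, -0.0]
```

```bash
python3 -m pendant '[[[0.08,0,-0.08,0,0,0,0],[0,0,0,0,0,0,0],[0,0,0,0,0,0,0]]]'
python3 -c "
from h import *
print(frc(),where())"
python3 -m pendant '[[[0.04,0.2,0,0,0,0,0],[0.04,0.2,0,0,0,0,0],[0,0,0,0,0,0,0],[0,0,0,0,0,0,0]]]'
python3 -c "
from h import *
print(frc(),where())"
```

```text
clock: 21.17
tool_pos: [0.5916, -0.15, 0.1428]
orientation: [-91.6, -19.8, -11.1]
force: [0.3, -1.7, -3.6]
opening: 0.0333
[ 1.5 -0.5  0.2] (array([ 1.19, -0.23, 12.78]), array([0.03, 0.01, 0.08]))
clock: 21.5
tool_pos: [0.5938, -0.1504, 0.1393]
orientation: [-91.6, -19.8, -11.1]
force: [1.5, -2.3, -4.5]
opening: 0.0333
[ 2.2 -0.2 -1.3] (array([ 1.3 , -0.05,  8.72]), array([ 0.04, -0.  ,  0.07]))
```

```bash
python3 -m pendant '[[[0.06,0.17,-0.03,0,0,0,0],[0.05,0.2,-0.02,0,0,0,0],[0,0,0,0,0,0,0],[0,0,0,0,0,0,0]]]'
python3 -c "
from h import *
print(frc(),where())"
python3 -m pendant '[[[0.03,0.2,0,0,0,0,0],[0.03,0.15,0,0,0,0,0],[0,0,0,0,0,0,0],[0,0,0,0,0,0,0]]]'
python3 -c "
from h import *
print(frc(),where())"
```

```text
clock: 21.83
tool_pos: [0.5957, -0.1515, 0.1361]
orientation: [-91.6, -19.8, -11.1]
force: [-0.1, 0.6, -4.2]
opening: 0.0333
[-0.6  0.4  0.2] (array([ 1.79, -0.36,  4.86]), array([ 0.03, -0.  ,  0.1 ]))
clock: 22.17
tool_pos: [0.5976, -0.1519, 0.1334]
orientation: [-91.6, -19.8, -11.1]
force: [-1.3, 0.8, -2.4]
opening: 0.0336
[-0.7  0.3  2.3] (array([ 1.96, -0.11,  1.54]), array([ 0.04, -0.  ,  0.06]))
```

Nearly home. Pressing the last bit until contact shows.

```bash
python3 -m pendant '[[[0,0.12,0,0,0,0,0],[0,0.12,0,0,0,0,0],[0,0,0,0,0,0,0],[0,0,0,0,0,0,0]]]'
python3 -c "
from h import *
print(frc(),where())"
python3 -m pendant '[[[0,0.12,0,0,0,0,0],[0,0.12,0,0,0,0,0],[0,0,0,0,0,0,0],[0,0,0,0,0,0,0]]]'
python3 -c "
from h import *
print(frc(),where())
s=snapshot('scene'); crop(s,'s18.png',(175,245),(50,45),8)"
```

```text
clock: 22.5
tool_pos: [0.5981, -0.1525, 0.1326]
orientation: [-91.6, -19.9, -11.1]
force: [-11.7, 1.3, 11.8]
opening: 0.0339
[-0.7 -2.5 19.7] (array([ 2.41, -0.32,  0.5 ]), array([ 0.02,  0.01, -0.01]))
clock: 22.83
tool_pos: [0.5986, -0.1531, 0.1316]
orientation: [-91.6, -19.9, -11.1]
force: [-21.6, 2.9, 24.3]
opening: 0.0337
[-2.  -4.7 35.5] (array([ 2.7 , -0.65, -0.62]), array([-0.  ,  0.03, -0.06]))
```

View pics/s18.png

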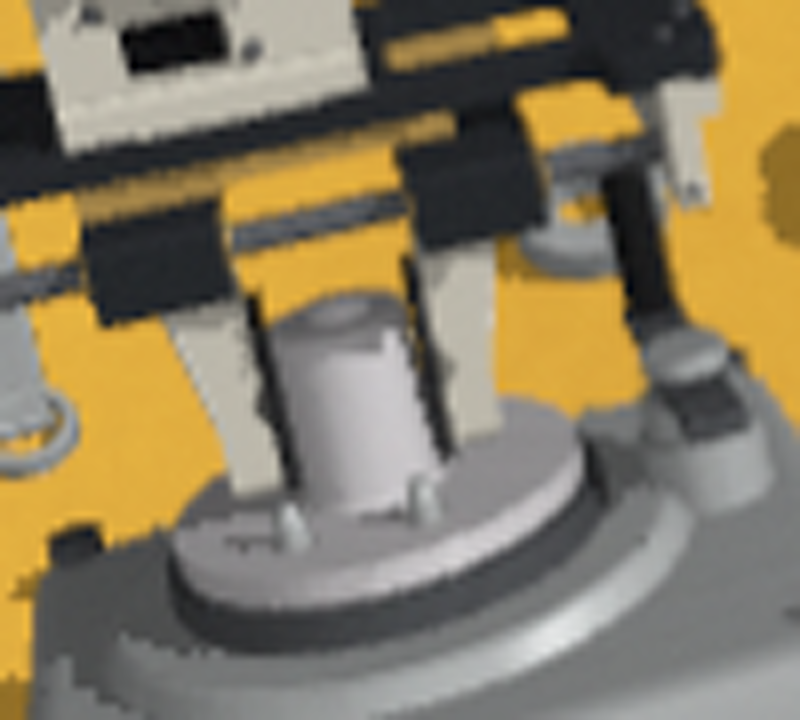

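```bash
python3 -m pendant '[[[0,-0.15,0,0,0,0,0],[0,-0.1,0,0,0,0,0],[0,0,0,0,0,0,0],[0,0,0,0,0,0,0.55],[0,0,0,0,0,0,0.55],[0,0,0,0,0,0,0.55],[0,0,0,0,0,0,0.55]]]'
python3 -c "
from h import *
print(frc(),where())"
python3 -m pendant '[[[-0.18,-0.98,0,0,0,0,0.55],[-0.36,-1.96,0,0,0,0,0.55],[-0.54,-2.94,0,0,0,0,0.55],[-0.54,-2.94,0,0,0,0,0.55],[-0.54,-2.94,0,0,0,0,0.55],[0,0,0,0,0,0,0.55]]]'
python3 - <<'E'
from h import *
o=log();print(frc(),where(),o["joint_pos"].round(1))
s=snapshot('scene'); crop(s,'s19.png',(185,250),(55,50),7)
t=snapshot("top");w=snapshot("wrist");save(w,"w19.png");pickle.dump((o,s,t,w),open("v19.pkl","wb"))
E
```

```text
clock: 23.47
tool_pos: [0.5989, -0.1519, 0.1313]
orientation: [-91.6, -19.9, -11.1]
force: [0.2, 0.4, -0.9]
opening: 0.0478
[0.9 1.5 2.8] (array([ 1.81,  0.22, -0.91]), array([ 0.06, -0.01,  0.02]))
clock: 23.97
tool_pos: [0.5405, -0.1368, 0.2412]
orientation: [-91.4, -20.3, -11.1]
force: [0.9, -0.4, 0.5]
opening: 0.0486
[2.3 2.  3.6] (array([  3.71,   2.02, 124.55]), array([ 0.2 ,  0.03, -0.42])) [  12.9   -6.   -32.9   13.2  -45.7 -122. ]
```

View pics/s19.png

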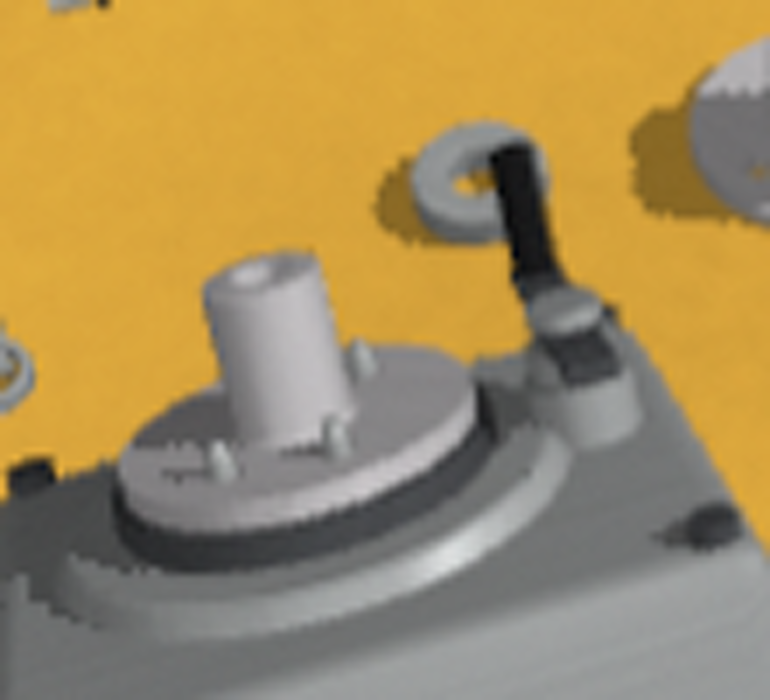

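View pics/w19.png

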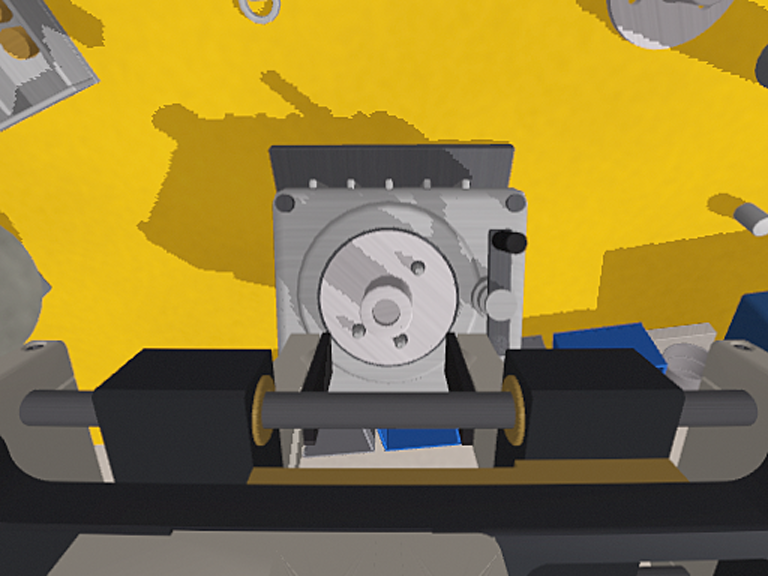

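```bash
python3 - <<'E'
from h import *
o,s,t,w=pickle.load(open("v19.pkl","rb"))
crop(w,"w19c.png",(330,185),(40,40),10)
crop(w,"w19d.png",(258,198),(56,56),10)
A,q=plate()
for n,a,h in (("piv",135,.022),):
    print(((proj(w,[q+A@[.08*np.cos(np.radians(a)),.08*np.sin(np.radians(a)),h]],o)[0]-[290,145]+.5)*10).round())
E
```

```text
[433. 518.]
```

View pics/w19c.png

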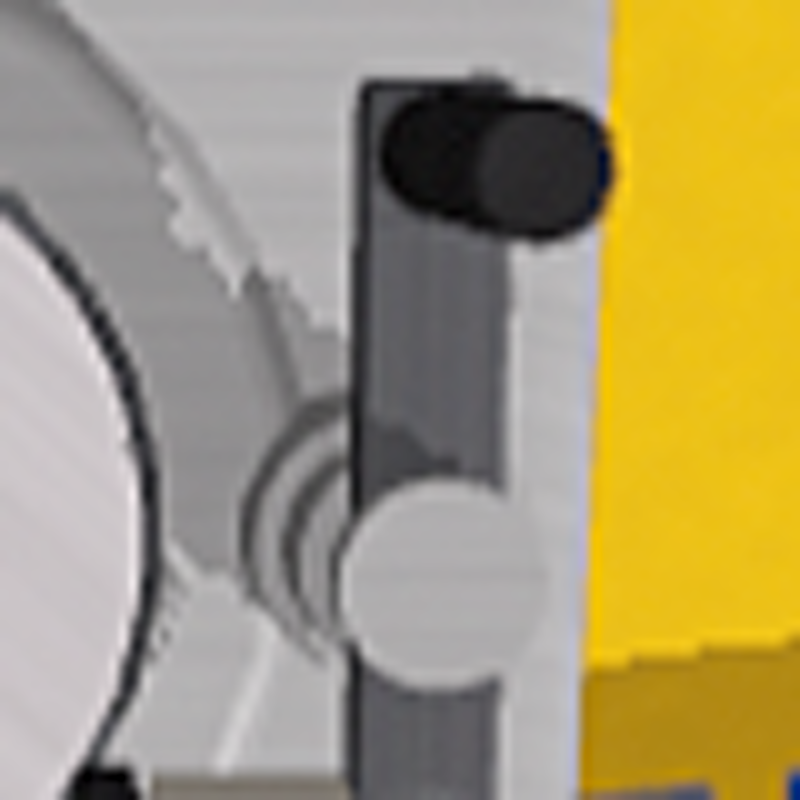

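```bash
python3 - <<'E'
from h import *
o,s,t,w=pickle.load(open("v19.pkl","rb"))
for n,u,h in (("piv",(443,583),.022),("gtop",(538,168),.0565),("gbase",(440,155),.0175)):
    X=onpl(w,[np.array(u)/10-.5+[290,145]],h,o)[0]; print(n,(X*1e3).round(1),np.hypot(*X[:2]).round(4),np.degrees(np.arctan2(X[1],X[0])).round(1))
E
```

```text
piv [-52.3  62.4  22. ] 0.0814 129.9
gtop [-84.6  28.9  56.5] 0.0895 161.1
gbase [-85.2  30.6  17.5] 0.0905 160.2
```

View pics/w19d.png

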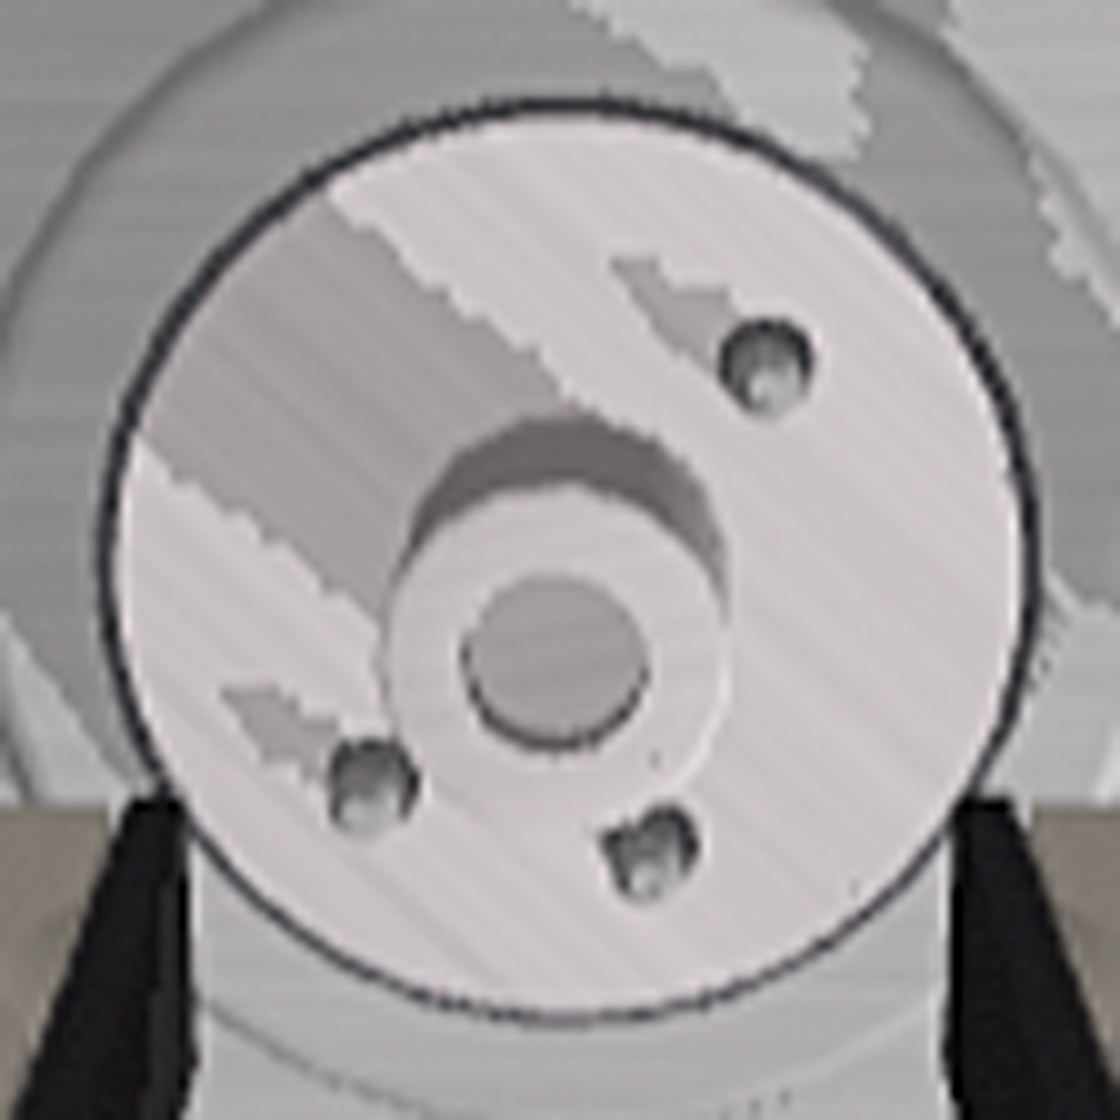

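```bash
sed -i 's/^piv=.*/piv=np.array([-.0566,.0566])/; s/toolR_down(130)/toolR_down(-50)/; s/-.033\]/-.031]/' kp.py; python3 - <<'E'
from kp import *; from fk import *
g=np.load("g.npy"); o=log(); print(where())
Rc,pc=cur(); s=tcp(225); hi=s+[0,0,.07]; lat=hi.copy(); 
print(pc,hi,s,ik(Rd,hi,g,o["joint_pos"])[0].round(1),ik(Rd,s,g,o["joint_pos"])[0].round(1),ik(Rd,tcp(135),g,o["joint_pos"])[0].round(1)); plan(Rd,hi,9)
E
```

```text
(array([  1.29,  -0.47, 119.62]), array([ 0.1 ,  0.01, -0.02]))
[ 0.53978613 -0.13698518  0.23525049] [ 0.55028729 -0.05998688  0.19275435] [ 0.55028729 -0.05998688  0.12275435] [  13.9    9.2  -14.9   -0.   -65.9 -153.9] [  13.9   12.6  -20.5   -0.   -57.  -153.9] [  16.5   15.5  -13.6   -0.   -61.  -156.5]
9 rows of [-0.4, 0.41, 0.81, -0.59, 4.25, 2.18] |v|mm 9.9 deg 4.81
```

```bash
python3 -m pendant '[[[-0.4,0.4,0.8,-0.6,4.25,2.2,0.45],[-0.4,0.4,0.8,-0.6,4.25,2.2,0.45],[-0.4,0.4,0.8,-0.6,4.25,2.2,0.45],[-0.4,0.4,0.8,-0.6,4.25,2.2,0.45],[-0.4,0.4,0.8,-0.6,4.25,2.2,0.45],[-0.4,0.4,0.8,-0.6,4.25,2.2,0.45],[-0.4,0.4,0.8,-0.6,4.25,2.2,0.45],[-0.4,0.4,0.8,-0.6,4.25,2.2,0.45],[-0.4,0.4,0.8,-0.6,4.25,2.2,0.45],[0,0,0,0,0,0,0.45],[0,0,0,0,0,0,0.45],[0,0,0,0,0,0,0.45]]]'
python3 - <<'E'
from kp import *
o=log(); plan(Rd,tcp(225)+[0,0,.07],1); plan(Rd,tcp(225),4)
w=snapshot("wrist");save(w,"w20.png"); print((proj(w,[C(225,.0565),C(225,.0165),q+A@[*piv,.022]],o)*1.5).round(1).tolist())
E
```

```text
clock: 25.12
tool_pos: [0.5494, -0.0617, 0.1917]
orientation: [-90.3, 0.2, -49.9]
force: [0.1, -0.2, 0.6]
opening: 0.0394
1 rows of [-0.07, -0.1, 0.18, 0.33, 0.05, -0.15] |v|mm 2.2 deg 0.37
4 rows of [-0.02, 1.72, 0.05, 0.08, 0.01, -0.04] |v|mm 17.3 deg 0.09
[[386.3, 300.5], [405.1, 305.1], [446.9, 364.2]]
```

View pics/w20.png

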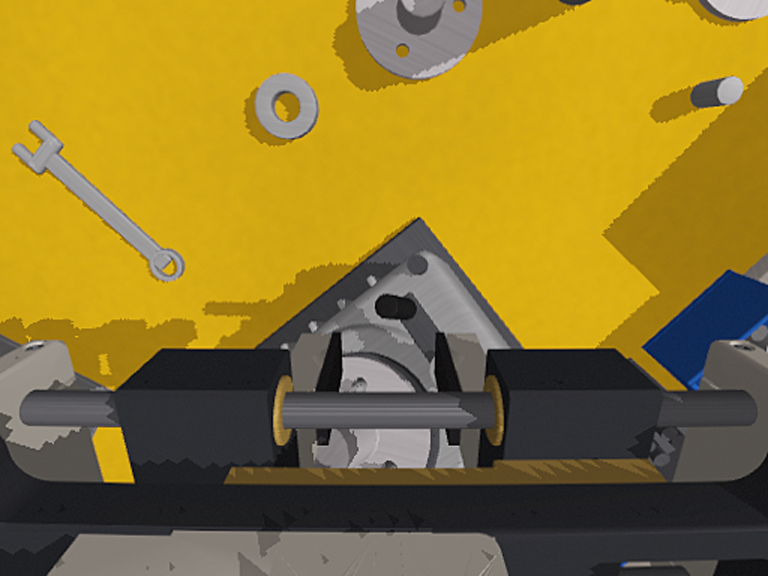

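```bash
python3 -m pendant '[[[-0.02,1.72,0.05,0,0,0,0.45],[-0.02,1.72,0.05,0,0,0,0.45],[-0.02,1.72,0.05,0,0,0,0.45],[-0.02,1.72,0.05,0,0,0,0.45],[0,0,0,0,0,0,0.45],[0,0,0,0,0,0,0.45]]]'
python3 - <<'E'
from kp import *
o=log(); print(o["force"].round(1)); plan(Rd,tcp(225),1)
s0=tcp(225); prev=s0
for a,l in ((210,-.006),(190,-.011),(170,-.011),(150,-.011),(138,-.011)):
    t=tcp(a,l); plan(Rd,t,3,(Rd,prev)); prev=t
s=snapshot('scene'); crop(s,'s21.png',(195,235),(65,60),6)
E
```

```text
clock: 25.67
tool_pos: [0.5498, -0.0597, 0.1239]
orientation: [-90.3, 0.2, -50.0]
force: [-0.8, 0.4, 1.5]
opening: 0.0399
[-0.8  0.4  1.5]
1 rows of [0.05, 0.12, 0.02, 0.31, 0.02, -0.15] |v|mm 1.3 deg 0.34
3 rows of [-0.31, -0.03, 0.5, 0.0, 0.0, 0.0] |v|mm 5.9 deg 0.0
3 rows of [-0.13, -0.16, 0.66, 0.0, 0.0, 0.0] |v|mm 6.9 deg 0.0
3 rows of [0.12, -0.22, 0.48, 0.0, 0.0, 0.0] |v|mm 5.4 deg 0.0
3 rows of [0.27, -0.26, 0.38, 0.0, 0.0, 0.0] |v|mm 5.4 deg 0.0
3 rows of [0.23, -0.16, 0.16, 0.0, 0.0, 0.0] |v|mm 3.2 deg 0.0
```

View pics/s21.png

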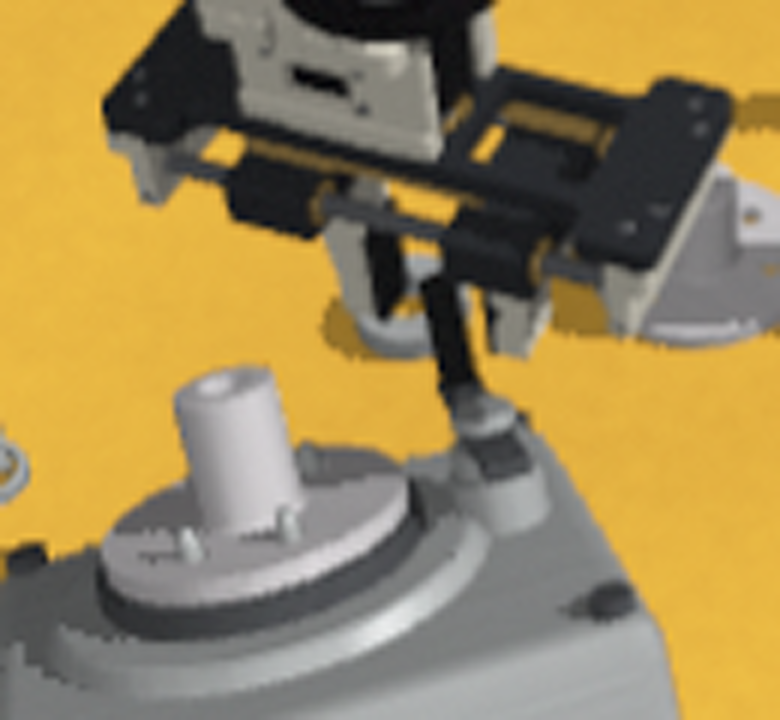

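```bash
python3 - <<'E'
from kp import *
prev=tcp(225)
for a in (210,190,170,150,135):
    t=tcp(a)+Rd[:,2]*.012; plan(Rd,t,3,(Rd,prev)); prev=t
E
```

```text
3 rows of [-0.22, -0.01, 0.73, 0.0, 0.0, 0.0] |v|mm 7.6 deg 0.0
3 rows of [-0.16, -0.09, 0.49, 0.0, 0.0, 0.0] |v|mm 5.2 deg 0.0
3 rows of [0.0, -0.17, 0.49, 0.0, 0.0, 0.0] |v|mm 5.2 deg 0.0
3 rows of [0.16, -0.23, 0.44, 0.0, 0.0, 0.0] |v|mm 5.2 deg 0.0
3 rows of [0.22, -0.19, 0.26, 0.0, 0.0, 0.0] |v|mm 3.9 deg 0.0
```

```bash
python3 -m pendant '[[[-0.2,0.1,0.7,0,0,0,0.45],[-0.22,0,0.7,0,0,0,0.45],[-0.22,0,0.7,0,0,0,0.45],[-0.16,-0.09,0.5,0,0,0,0.45],[-0.16,-0.09,0.5,0,0,0,0.45],[-0.16,-0.09,0.5,0,0,0,0.45],[0,-0.17,0.5,0,0,0,0.45],[0,-0.17,0.5,0,0,0,0.45],[0,-0.17,0.5,0,0,0,0.45],[0,0,0,0,0,0,0.45]]]'
python3 - <<'E'
from kp import *
o=log(); print(o["force"].round(1)); plan(Rd,tcp(170)+Rd[:,2]*.012,1)
s=snapshot('scene'); crop(s,'s22.png',(195,235),(65,60),6)
E
```

```text
clock: 26.55
tool_pos: [0.5841, -0.0174, 0.1312]
orientation: [-90.2, 0.1, -50.0]
force: [-0.7, 0.0, 1.5]
opening: 0.0394
[-0.7  0.   1.5]
1 rows of [-0.04, 0.05, -0.21, 0.16, -0.0, -0.08] |v|mm 2.2 deg 0.18
```

View pics/s22.png

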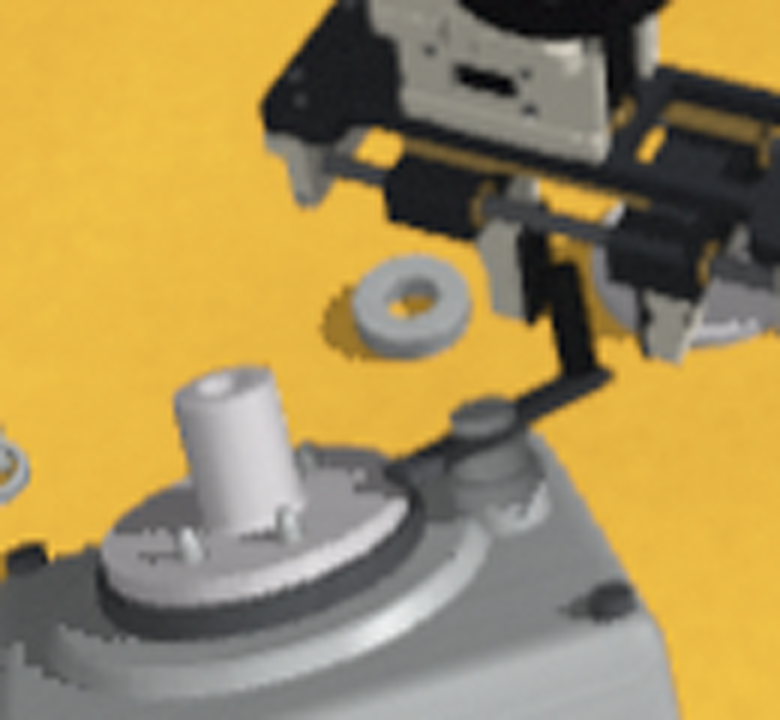

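```bash
python3 -m pendant '[[[0.14,-0.2,0.38,0,0,0,0.45],[0.16,-0.2,0.38,0,0,0,0.45],[0.16,-0.2,0.38,0,0,0,0.45],[0.2,-0.19,0.26,0,0,0,0.45],[0.22,-0.19,0.26,0,0,0,0.45],[0.22,-0.19,0.26,0,0,0,0.45],[0,0,0,0,0,0,0.45],[0,0,0,0,0,0,0.45]]]'
python3 - <<'E'
from kp import *
o=log(); print(o["force"].round(1)); plan(Rd,tcp(135)+Rd[:,2]*.012,1)
s=snapshot('scene'); crop(s,'s23.png',(195,235),(65,60),6)
E
```

```text
clock: 27.27
tool_pos: [0.6042, -0.0144, 0.1419]
orientation: [-90.3, 0.2, -50.1]
force: [-3.8, -2.0, -0.2]
opening: 0.0394
[-3.8 -2.  -0.2]
1 rows of [0.05, -0.13, 0.17, 0.28, -0.05, -0.16] |v|mm 2.2 deg 0.33
```

View pics/s23.png

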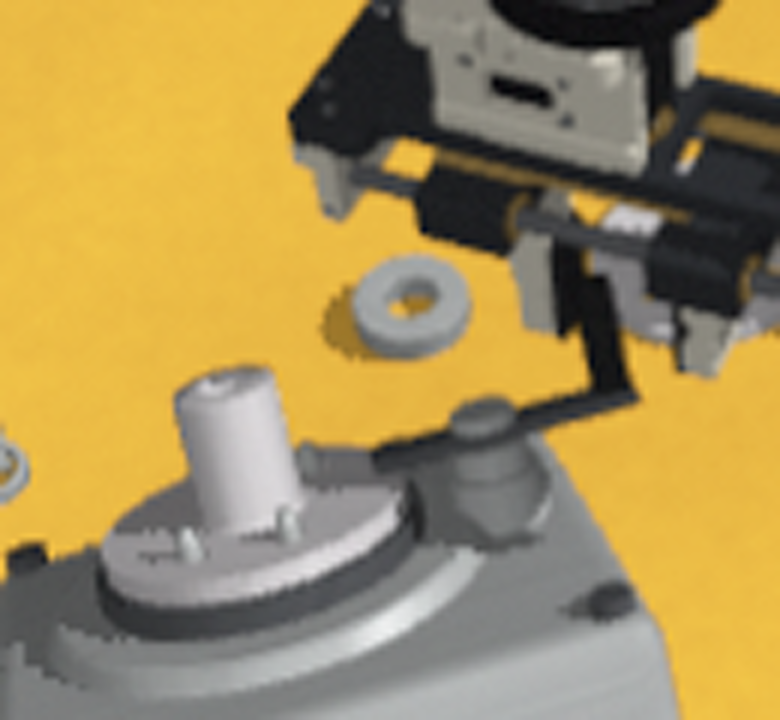

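```bash
python3 -m pendant '[[[0.2,-0.17,0.26,0,0,0,0.45],[0.2,-0.15,0.26,0,0,0,0.45],[0,0,0,0,0,0,0.45],[0,0,0,0,0,0,0.45]]]'
python3 -m pendant '[[[0.1,-0.08,0.2,0,0,0,0.45],[0,0,0,0,0,0,0.45],[0,0,0,0,0,0,0.45]]]'
python3 - <<'E'
from kp import *
o=log(); print(o["force"].round(1)); plan(Rd,tcp(135)+Rd[:,2]*.012,1)
s=snapshot('scene'); crop(s,'s24.png',(195,235),(65,60),6)
E
```

```text
clock: 27.65
tool_pos: [0.605, -0.0148, 0.1424]
orientation: [-90.8, 0.5, -50.1]
force: [-16.3, -0.5, -3.0]
opening: 0.0395
clock: 27.9
tool_pos: [0.605, -0.0148, 0.1423]
orientation: [-91.0, 0.7, -50.2]
force: [-20.4, -2.0, -2.8]
opening: 0.0393
[-20.4  -2.   -2.8]
1 rows of [-0.03, -0.09, 0.12, 0.99, -0.17, -0.65] |v|mm 1.5 deg 1.2
```

View pics/s24.png

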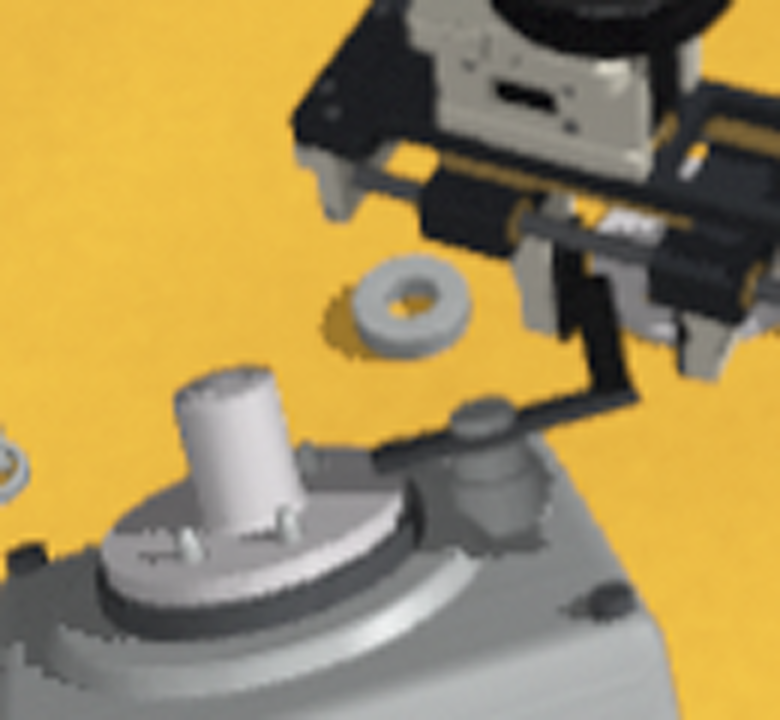

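```bash
python3 -m pendant '[[[-0.3,0.2,-0.5,0,0,0,0.45],[0,0,-0.5,0,0,0,0.6],[0,0,-0.5,0,0,0,0.6],[0,0,0,0,0,0,0.6],[0,0,0,0,0,0,0.6]]]'
python3 - <<'E'
from kp import *
o=log(); print(o["force"].round(1)); Rc,pc=cur(); print(((pc-tcp(135))@Rc*1e3).round(1))
w=snapshot("wrist");save(w,"w25.png")
E
```

```text
clock: 28.37
tool_pos: [0.6007, -0.0206, 0.145]
orientation: [-90.1, 0.1, -50.0]
force: [1.4, -0.5, 0.3]
opening: 0.0522
[ 1.4 -0.5  0.3]
[ 2.  -1.8  3.6]
```

View pics/w25.png

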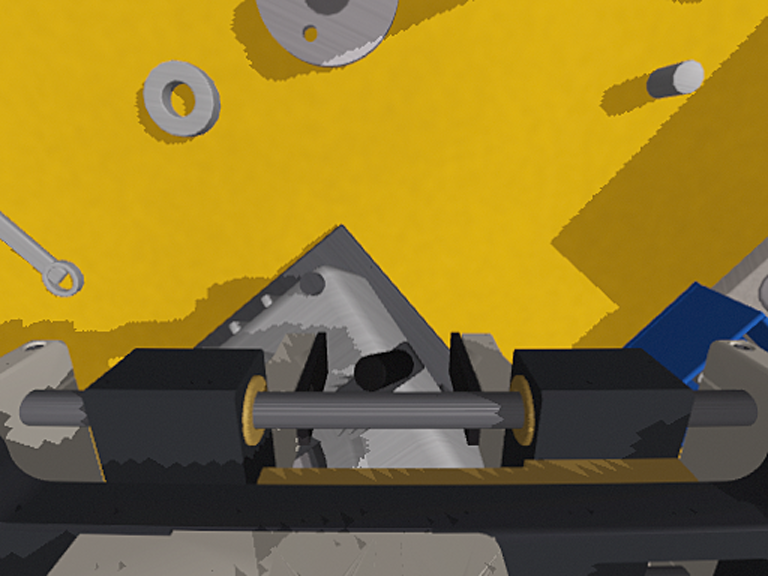

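Grip is free between the open fingers (at about 385,370). Withdrawing along its axis.

```bash
python3 -m pendant '[[[-0.4,-0.86,-0.25,0,0,0,0.6],[-0.8,-1.7,-0.5,0,0,0,0.6],[-0.8,-1.7,-0.5,0,0,0,0.6],[-0.4,-2.5,-0.2,0,0,0,0.6],[0,-3,0,0,0,0,0.6],[0,-3,0,0,0,0,0.6],[-2,-2,0,0,0,0,0.6],[-2.5,0,0,0,0,0,0.6],[-2.5,0,0,0,0,0,0.6],[0,0,0,0,0,0,0.6],[0,0,0,0,0,0,0.6]]]'
python3 - <<'E'
from kp import *
o=log(); print(o["force"].round(1),o["joint_pos"].round(0)); 
s=snapshot('scene'); crop(s,'s26.png',(185,250),(60,55),7); save(s,"s26f.png",1.2); t=snapshot("top"); crop(t,"t26.png",(345,163),(60,50),6); save(t,"t26f.png",1.2)
E
```

```text
clock: 29.33
tool_pos: [0.5286, 0.0431, 0.2934]
orientation: [-90.1, 0.1, -49.9]
force: [0.6, 0.4, 0.3]
opening: 0.0526
[0.6 0.4 0.3] [  26.    4.   -8.   -0.  -78. -166.]
```

View pics/s26.png

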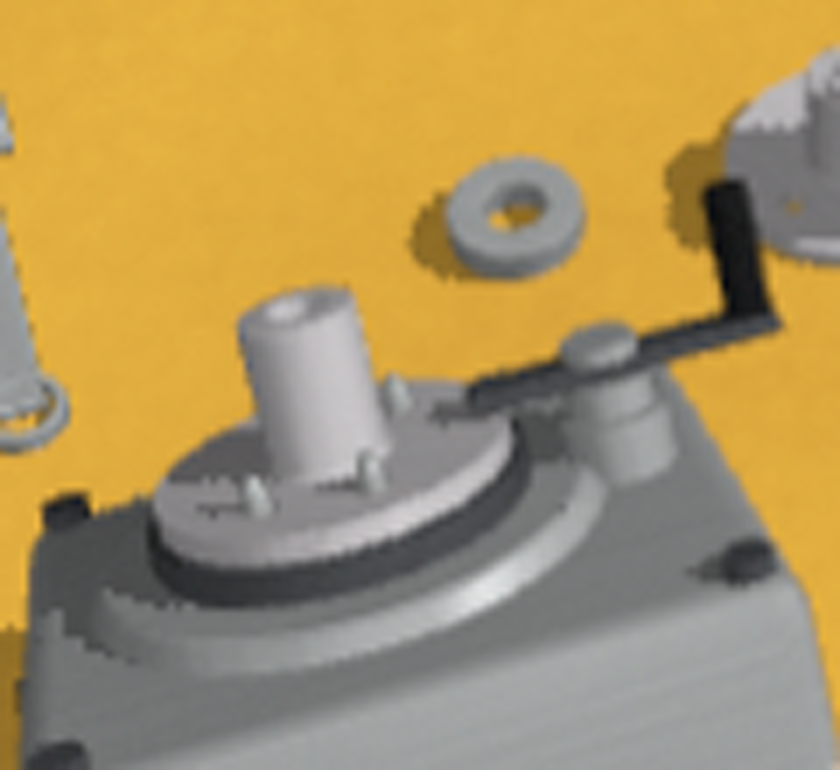

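View pics/t26f.png

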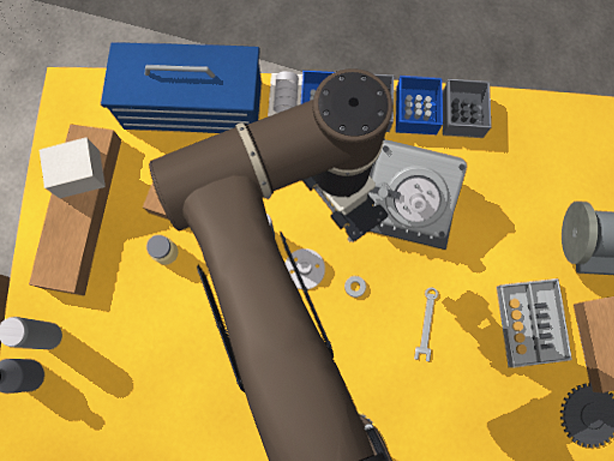

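View pics/s26f.png

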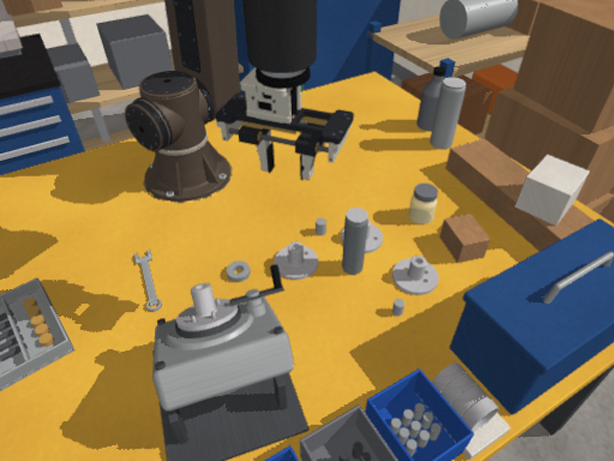

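```bash
python3 - <<'E'
from h import *
s=snapshot("scene")
f=lambda u,h:onpl(s,[np.array(u)/7-.5+[125,195]],h)[0]
e=f((478,393),.0135);g=f((762,322),.0135);d=g-e; print("end",e.round(4),"grip end",g.round(4),"bar dir",np.degrees(np.arctan2(d[1],d[0])).round(1), "(135 = stop)")
A,q=plate()
# predicted flange rim / boss top when fully home vs picture
for n,X in (("boss top",[0,0,.053]),("rimL",None)):
    if X: print(n,((proj(s,[q+A@X])[0]-[125,195]+.5)*7).round())
E
```

```text
end [-0.0368  0.0246  0.0135] grip end [-0.0961  0.0869  0.0135] bar dir 133.6 (135 = stop)
boss top [304. 313.]
```

```bash
python3 -c "
from h import *
o=ctrl.get_obs();print(o['clock'],o['force'].round(1),o['qvel'].round(2));print(ctrl.close_job())"
```

```text
29.4833 [ 0.4  0.4 -0.1] [-0.52  0.61 -0.11 -0.08  0.09 -0.1 ]
the job is handed in; nothing more can be done
None
```

The matching flange is fitted on the studs and the keeper is back at its stop. I handed the job in at 29.5 s.

**What I did**
- **Keeper:** I swung it clear to about 1.57 rad by caging its grip between the fingers.
- **Flange:** I chose the one with 32 mm hole radius and holes at 0, 60 and 180 degrees. I fitted it over all three studs and pressed it home with about 35 N.
- **Return:** I swung the keeper back until it met its stop, at about 20 N, then withdrew the arm.

**Last checks**
- The pictures show three studs through the holes, the flange flat and concentric on the plate, and the bar over its rim.
- From the picture, the bar lies within about 1.5 degrees of the stop direction.
- The other flanges and bench items look unmoved where the views showed them. I compared them by eye and did not measure, and the arm hid part of the last top view.
- The arm was clear of everything, with about 0.5 N on the wrist.

**What failed or disagreed**
- The first keeper swing missed the grip. The pictures showed the fingertips about 31–33 mm short of the reported TCP, so I added that offset from then on.
- The fixed cameras and the wrist camera differed by about 2 mm on the plate position. I used the wrist value.
- While the flange slid onto the studs, the studs pulled it about 2–2.5 mm from my wrist-camera estimate of the plate centre along plate x. I did not measure its final centring beyond the pictures.

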